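# Comb three askew pencils into rows with a desk rake

## Task

Draw the little wooden rake out of its sloping holder by the neck, set it down on its tines on the bare desk and let go, then take it again by the rear half of its handle. With the rake, never with the fingers, comb the three askew pencils on the thin grey pad straight, so that each lies centred along its own one of the pad's three ruled lines. Finally lay the rake down on its tines on the bare desk, off the pad, and leave the eraser, sticky notes and stapler where they are.

Things in the scene. Friction and masses are not known exactly. Their poses are not given: they have to be found in the camera images.
- rake: Loose pale wooden rake, 90 g. Origin: middle of the line of its tine tips; x along the handle from head to tail, y along the head, z from tine tips up. Head: bar 142 (y) x 14 x 14 mm at x = 0, z = 33 to 47. Four tines hang from it to z = 0, centred at y = -63, -21, 21, 63 mm, 16 mm wide (y), 8 mm thick (x): three gaps of 26 mm, centred at y = -42, 0, 42 like the pad's lines.
- rake_neck (a point): Point on the rake's handle axis (z = 40 mm) 42 mm from the head: where to pinch it (across y, 14 mm) in the holder. The handle is a square 14 mm bar from the head to x = 150 mm. It starts sloping 45 degrees down into the holder; only the head and 67 mm of handle stick out. Axes as the rake's.
- rake_handle (a point): Point on the handle axis (z = 40 mm) 105 mm from the head, inside the holder at first: where to hold the rake (within 35 mm) for combing. Put down, the rake rests on tines and tail, its x sloping about 12 degrees (0.22 rad) down to the tail, and this point is 17 mm above the desk. Axes as the rake's.
- holder: Fixed wooden holder: square sleeve, 18 mm bore, 28 mm wide, sloping 45 degrees, on a 90 x 66 mm foot. Origin: on the desk under the foot; x points level to the sleeve's deep end; the mouth faces up and to -x, 25 mm before the origin and 78 mm high. The rake's tail stands 82 mm deep in it: pull it along the rake's own -x at least 85 mm to free it.
- pad: Fixed thin grey pad, 210 (x) x 190 (y) x 3 mm, with three dark ruled lines along its x at y = -42, 0 and 42 mm. Origin: centre of its underside. Lines point to the left and back. The desk between pad and holder, about 200 mm wide, is bare: room to put the rake down there, its tail to the back. A large monitor stands right behind the pad.
- row_1 (a point): Middle of the ruled line at pad y = -42 mm, on the pad's top; x along the line.
- row_2 (a point): Middle of the ruled line at pad y = 0, on the pad's top; x along the line.
- row_3 (a point): Middle of the ruled line at pad y = +42 mm, on the pad's top; x along the line.
- pencil_1: One of three alike jumbo hexagonal pencils of plain pale wood, 150 mm long, 10 mm across flats, 20 g; slides, hardly rolls. Origin: on its underside, at mid-length, 5 mm under its axis; x along it to its point. Starts on the pad, its x turned up to 38 degrees from the pad's x, its middle near line 1; the three lie about 45 mm apart and do not cross.
- pencil_2: One of three alike jumbo hexagonal pencils of plain pale wood, 150 mm long, 10 mm across flats, 20 g; slides, hardly rolls. Origin: on its underside, at mid-length, 5 mm under its axis; x along it to its point. Starts on the pad, its x turned up to 38 degrees from the pad's x, its middle near line 2; the three lie about 45 mm apart and do not cross.
- pencil_3: One of three alike jumbo hexagonal pencils of plain pale wood, 150 mm long, 10 mm across flats, 20 g; slides, hardly rolls. Origin: on its underside, at mid-length, 5 mm under its axis; x along it to its point. Starts on the pad, its x turned up to 38 degrees from the pad's x, its middle near line 3; the three lie about 45 mm apart and do not cross.
- eraser: Bystander: small eraser, 22 x 56 x 12 mm, on the desk before the pad. Origin: centre of its underside.
- sticky_notes: Bystander: square block of sticky notes, 76 x 76 x 13 mm, on the desk right of the pad. Origin: centre of its underside.
- stapler: Bystander: stapler, 38 x 140 x 39 mm, on the desk behind the pad. Origin: centre of its underside.

How it is judged:
By the outcome, as a careful person would: the job done as asked, in the order asked, and still so for the second after the job is handed in, with the robot touching nothing.
It also fails if it takes over 64 s, if anything falls off the work surface, if the arm or the gripper's body presses on something with over 40 N, if the wrist force passes 120 N, or if a joint passes its speed limit or range.

## Robot

A 6-joint arm with a two-finger parallel gripper is mounted at the origin on a cart in front of the work surface, level with it; the furniture and walls round the work are solid. World frame = base frame: x ahead of the robot, y to its left, z up, the work surface at z = 0. Lengths are in mm, angles in rad, forces in N, time in s.
With the tool pointing down it reaches from about 350 to 975 mm from the base axis. Payload 7.1 kg.
Tool frame: the origin (TCP) lies between the finger pads; the fingertips stand 17 mm ahead of it and the grasp point (between the pads) lies 2 mm behind it; z points along the fingers, y is the line along which they close (so a half turn about z gives the same grasp; the last joint's range is limited). The gripper opens to 88 mm and grips with 3 to 60 N. Pads are 20 mm wide; open, the fingers measure 115 mm over their backs; the gripper's body (75 mm by 178 mm) begins 61 mm behind the grasp point.
Start: joints at [1.136, 0.423, 1.63, -0, 1.089, -0.019], TCP at [252.419, 571.743, 239.675] pointing down, gripper open.
Joint ranges: [-3, 3], [-0.9, 2.11], [0.09, 2.58], [-1.31, 4.45], [0.11, 2.69], [-2.54, 2.54]. Speed limits (rad/s): [2.39, 2.39, 3.01, 3.14, 3.14, 3.14].

## Interface

Orientations are given as a rotation vector (axis times angle).
In Python, from workcell import ctrl gives the robot as it stands.
- The arm moves only by the shell command python3 jog.py 'ROWS' [OPENING]. ROWS is a JSON list of rows, 1 to 5 of them, each of 6 numbers: dx, dy, dz in mm, then a rotation vector rx, ry, rz in rad; each row shifts and turns the commanded pose from where the row before left it, along the tool's axes as they then stand; what a row does not reach is not made up. A row lasts 1/12 s, in which the tool goes at most 41.7 mm and 0.125 rad, less where a joint would pass 70% of its speed; a pose out of reach is approached as far as the arm can. OPENING is the finger opening in mm, set as the command begins (- or left out keeps the last). The fingers move at their own pace and stop on an object; the grip force is fixed at half the most. Time passes only in rows, so rows that do not move let the fingers close. It prints the time, the measured TCP pose, the force, the opening and the grip force at its end.
- ctrl.get_obs(): the state, without advancing time (a new reading comes with each control period).
- ctrl.get_image(name): name is "scene" or "top" or "wrist"; returns a dict with "img" (384x512x3 uint8, red, green, blue), "fx", "fy", "cx", "cy" (pixels), "R" (3x3) and "t" (3): a world point X has camera coordinates R X + t. Camera axes: x right, y down, z forward; pixel columns grow to the right and rows downward; lengths in mm; the calibration is good to about 2 mm. The wrist camera is an equidistant fisheye: a pixel r from the principal point sees the ray r / f radians off the axis. A picture is of the moment at which its call begins. There is no depth.
- ctrl.close_job(): hands the job in; it is judged then, once.
The state is a dict: "t": time; "qpos": joint angles; "qvel": joint speeds; "joint_torque": joint torques, N m; "ee_pos": TCP position; "orientation": TCP orientation; "ft_force": force on the tool from outside, world axes, zero at the start; "moment": the same for the moment, N m; "width": finger opening in mm; "grasp_force": force on a finger pad.
Only numpy, scipy, OpenCV 4.12 (cv2) and the standard library are available. Lean on these libraries where they do the work, as an engineer would, in place of code of your own. Each camera call takes 0.05 s, during which the arm holds its last target. There are 200 camera calls.

## Working session

There is one attempt and no reset: what is moved stays moved. The work goes in short steps, Python scripts to look and compute and a shell command to move; the robot and the scene stay as the last step left them, time stands still between calls to the robot, and variables do not carry over. Pictures are saved under pics/ and viewed, at most 10 in all, crops included, and the job is handed in when it is done.

```bash
ls; mkdir -p pics; python3 - <<'E'
from workcell import ctrl
import cv2,numpy as np
o=ctrl.get_obs();print(o)
for n in("scene","top"):
    d=ctrl.get_image(n);cv2.imwrite(f"pics/{n}0.png",cv2.resize(d["img"][:,:,::-1],None,fx=1.5,fy=1.5));print(n,d["fx"],d["fy"],d["cx"],d["cy"],d["R"],d["t"])
    np.savez(f"{n}0.npz",**d)
E
```

```text
jog.py
pics
workcell.py
{'t': 0.0, 'qpos': array([ 1.13602375e+00,  4.23831751e-01,  1.63069011e+00,  8.69596859e-06,
        1.08859897e+00, -1.89789921e-02]), 'qvel': array([-0.00050472, -0.00087177, -0.00196211,  0.00029943,  0.00044625,
        0.00161752]), 'joint_torque': array([ 9.89808577e-04, -5.44620109e+01, -2.73664999e+01,  6.43955567e-02,
        2.27625424e-02, -1.48705712e-04]), 'ee_pos': array([252.18557656, 571.28108881, 238.90731233]), 'orientation': array([-6.48365909e-01, -3.07359948e+00,  2.33595078e-03]), 'ft_force': array([-0.95985534,  0.56381095, -0.42256935]), 'moment': array([ 0.00620794, -0.03930914, -0.05930087]), 'grasp_force': 0.0, 'width': 87.84722659335947}
scene 447.9215074431889 447.9215074431889 258.42175176751323 196.08616417910815 [[ 0.43346163 -0.90115783  0.00505792]
 [-0.66983347 -0.3259379  -0.66714886]
 [ 0.60285499  0.28579547 -0.74490725]] [-148.69904797  452.63895441 1064.96329545]
top 445.97582939676124 445.97582939676124 252.5986490227204 191.7594469514997 [[-0.0262845  -0.99946233 -0.01960021]
 [-0.98486121  0.02925118 -0.17085888]
 [ 0.17134034  0.01481255 -0.98510054]] [ 143.1174742   547.36832128 1109.55258538]
```
View pics/scene0.png

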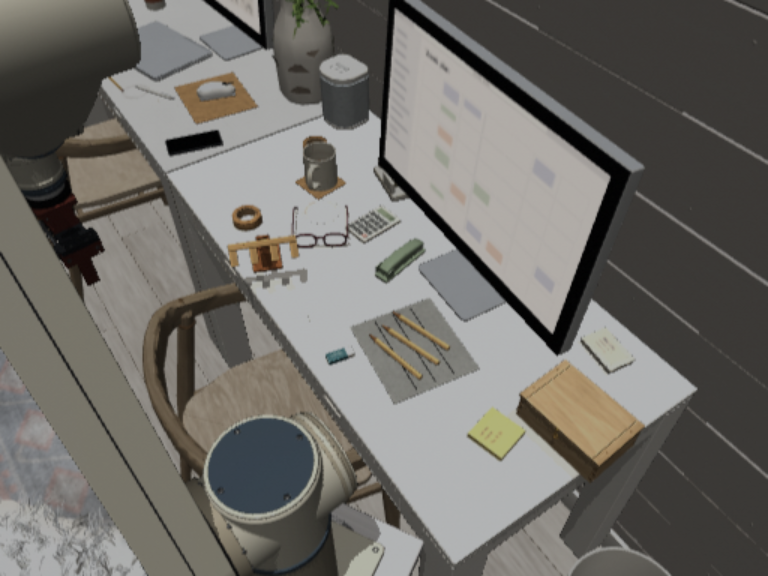

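View pics/top0.png

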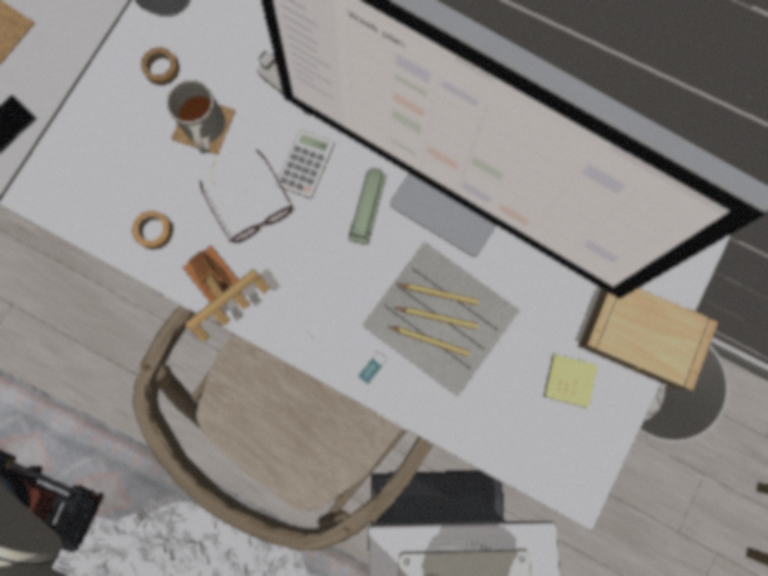

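Scene (image pixels at 1.5×): the rake head is at about (263,245), with the holder behind it at (268,262). The pad is at (415,350) with three pencils on it. Top: the head bar runs from (192,332) to (268,275), the holder is at (210,275), the pad at (440,318) and the pencils at about (440,293), (438,318) and (430,340).

```bash
cat > h.py <<'E'
import numpy as np,cv2
from scipy.spatial.transform import Rotation as Rt
def grab(n):
    from workcell import ctrl
    return ctrl.get_image(n)
def load(n): return dict(np.load(n))
def ray(d,uv):
    uv=np.atleast_2d(uv).astype(float);R=d["R"]
    c=np.c_[(uv[:,0]-d["cx"])/d["fx"],(uv[:,1]-d["cy"])/d["fy"],np.ones(len(uv))]
    return -R.T@d["t"],c@R
def plane(d,uv,z):
    o,r=ray(d,uv);return o+r*((z-o[2])/r[:,2])[:,None]
def tri(d1,u1,d2,u2):
    o1,r1=ray(d1,u1);o2,r2=ray(d2,u2);out=[]
    for a,b in zip(r1,r2):
        s=np.linalg.lstsq(np.c_[a,-b],o2-o1,rcond=None)[0]
        p,q=o1+s[0]*a,o2+s[1]*b;out.append(np.r_[(p+q)/2,np.linalg.norm(p-q)])
    return np.array(out)
def proj(d,X):
    c=np.atleast_2d(X)@d["R"].T+d["t"];return np.c_[c[:,0]/c[:,2]*d["fx"]+d["cx"],c[:,1]/c[:,2]*d["fy"]+d["cy"]]
def hsv(d): return cv2.cvtColor(d["img"],cv2.COLOR_RGB2HSV)
def blobs(m,amin=40):
    n,l,s,c=cv2.connectedComponentsWithStats(m.astype(np.uint8));
    return [(l==i) for i in range(1,n) if s[i,4]>=amin]
def axis(m):
    ys,xs=np.nonzero(m);p=np.c_[xs,ys].astype(float);c=p.mean(0);v=np.linalg.svd(p-c,full_matrices=False)[2][0];t=(p-c)@v
    return c+v*t.min(),c+v*t.max(),c
E
python3 - <<'E'
from h import *
np.set_printoptions(precision=1,suppress=True)
T,S=load("top0.npz"),load("scene0.npz")
for nm,d,roi in(("top",T,(235,160,355,270)),("scene",S,(225,190,330,275))):
    H=hsv(d);x0,y0,x1,y1=roi;R=np.zeros(H.shape[:2],bool);R[y0:y1,x0:x1]=1
    g=R&(H[...,1]<60)&(H[...,2]<150); w=R&(H[...,1]>90)&(H[...,0]<30)
    for b in blobs(w,60):
        a,e,c=axis(b); P=plane(d,[a,e,c],8); v=P[1]-P[0];print(nm,"pencil",a,e,P[2],np.hypot(*v[:2]),np.degrees(np.arctan2(v[1],v[0])))
    u=cv2.morphologyEx(((g|w)*255).astype(np.uint8),cv2.MORPH_CLOSE,np.ones((9,9)))
    b=max(blobs(u>0),key=np.sum); ys,xs=np.nonzero(b)
    P=plane(d,np.c_[xs,ys],3)[:,:2].astype(np.float32);r=cv2.minAreaRect(P);print(nm,"pad",r)
for nm,d,roi in(("top",T,(115,155,190,230)),("scene",S,(145,145,215,195))):
    x0,y0,x1,y1=roi;im=cv2.resize(d["img"][y0:y1,x0:x1],None,fx=8,fy=8,interpolation=cv2.INTER_CUBIC);print(im.shape);cv2.imwrite(f"pics/r_{nm}.png",im[...,::-1])
a=cv2.imread("pics/r_top.png");b=cv2.imread("pics/r_scene.png")
h=max(a.shape[0],b.shape[0]);pad=lambda i:cv2.copyMakeBorder(i,0,h-i.shape[0],0,0,cv2.BORDER_CONSTANT)
m=cv2.resize(np.hstack([pad(a),pad(b)]),(0,0),fx=.6875,fy=.6875);print(m.shape);cv2.imwrite("pics/rr.png",m)
E
```

```text
top pad ((529.5294799804688, -0.4828338623046875), (208.52151489257812, 256.222412109375), 51.86407470703125)
scene pencil [261.9 208.1] [298.4 231.9] [544.5  18.2   8. ] 145.4354720674918 -104.78578712470362
scene pencil [254.9 217.1] [291.6 241.6] [502.1  23.7   8. ] 144.76181363763135 -104.82664071521101
scene pencil [246.7 223.4] [279.8 251.2] [461.  38.   8.] 143.47989962189575 -110.59471880195416
scene pad ((546.52294921875, -6.3542327880859375), (235.14076232910156, 394.663330078125), 60.269775390625)
(600, 600, 3)
(400, 560, 3)
(412, 798, 3)
```

View pics/rr.png

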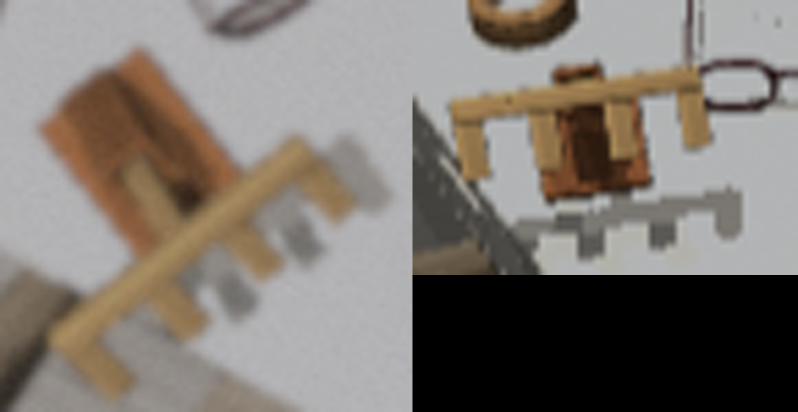

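The crop (5.5 px per image pixel) shows the head bar from (55,340) to (305,145) in top and from (455,110) to (698,80) in scene. The tine tips are at (118,392)…(338,215) in top and (474,178)…(698,145) in scene. The holder sleeve lies behind the bar.

```bash
python3 - <<'E'
from h import *
np.set_printoptions(precision=1,suppress=True)
T,S=load("top0.npz"),load("scene0.npz")
t=lambda p:np.array(p)/5.5+[115,155]-.4
s=lambda p:(np.array(p)-[412.5,0])/5.5+[145,145]-.4
A=tri(T,t([(115,391),(187,333),(262,274),(336,214)]),S,s([(474,178),(548,168),(622,156),(698,145)]));print("tips\n",A)
B=tri(T,t([(60,335),(300,150)]),S,s([(457,110),(696,80)]));print("bar\n",B,np.linalg.norm(B[1,:3]-B[0,:3]))
# pad
H=hsv(T);poly=np.array([(285,155),(352,207),(306,270),(236,217)])
R=np.zeros(H.shape[:2],np.uint8);cv2.fillPoly(R,[poly],1);R=R>0
print(np.percentile(H[...,2][R],[5,25,50,75,95]),np.percentile(H[...,1][R],[5,25,50,75,95]))
w=R&(H[...,1]>70)
for b in blobs(w,60):
    a,e,c=axis(b);P=plane(T,[a,e,c],8);v=P[1]-P[0];print("pencil",a,e,P[2],np.hypot(*v[:2]),np.degrees(np.arctan2(v[1],v[0])),b.sum())
m=((R&(H[...,2]<150))|w).astype(np.uint8);m=cv2.morphologyEx(m,cv2.MORPH_OPEN,np.ones((5,5)))
b=max(blobs(m),key=np.sum);ys,xs=np.nonzero(b);print(cv2.minAreaRect(plane(T,np.c_[xs,ys],3)[:,:2].astype(np.float32)))
S_=hsv(S);poly=np.array([(289,197),(322,236),(265,270),(231,216)]);R=np.zeros(H.shape[:2],np.uint8);cv2.fillPoly(R,[poly],1);R=R>0
m=(R&(S_[...,2]<160)|R&(S_[...,1]>90)).astype(np.uint8);m=cv2.morphologyEx(m,cv2.MORPH_OPEN,np.ones((5,5)))
b=max(blobs(m),key=np.sum);ys,xs=np.nonzero(b);print(cv2.minAreaRect(plane(S,np.c_[xs,ys],3)[:,:2].astype(np.float32)))
# pencil directions: tip end & heights by triangulating centroid
for a,b in ((T,R),):pass
# eraser, notes, stapler, desk edge
for n,u in(("stapler",(366/1.5,205/1.5)),("eraser",(373/1.5,367/1.5)),("notes",(571/1.5,380/1.5)),("deskedgeL",(0,205/1.5)),("deskedge2",(590/1.5,525/1.5)),("monL",(290/1.5,95/1.5)),("monR",(618/1.5,293/1.5)),("hfoot",(187/1.5,268/1.5))):print(n,plane(T,[u],0))
E
```

```text
tips
 [[467.5 417.2  94.6   3.4]
 [493.2 385.   93.5   4.2]
 [518.8 351.2  94.9   3.7]
 [545.7 317.4  94.3   4.5]]
bar
 [[489.2 436.1 121.1   0.2]
 [570.2 329.6 119.7   2.7]] 133.824437708614
[125. 141. 145. 154. 180.] [ 2.  7.  9. 12. 83.]
pencil [268.  189.8] [318.  201.2] [544.6  19.1   8. ] 136.7313077491275 -104.74228233721293 168
pencil [266.9 205.5] [317.  217.1] [501.6  22.5   8. ] 136.4515901431308 -104.8580571665975 164
pencil [261.9 218.2] [311.3 235.2] [460.7  38.4   8. ] 137.63598089280956 -110.73303918750082 171
((502.45465087890625, 20.757659912109375), (208.6399688720703, 187.27040100097656), 51.791107177734375)
((502.8146057128906, 19.436355590820312), (212.69813537597656, 193.46603393554688), 52.07006072998047)
stapler [[715.  148.2   0. ]]
eraser [[417.5 142.7   0. ]]
notes [[ 385.3 -203.8    0. ]]
deskedgeL [[737.  831.1   0. ]]
deskedge2 [[ 142.  -217.5    0. ]]
monL [[936.9 288.    0. ]]
monR [[ 537.2 -299.1    0. ]]
hfoot [[606.3 477.6   0. ]]
```

The pad centre is (502.6, 20.1) with its x axis at 51.9°. The pencils are turned about 17 to 23° from that. The rake head centre is at about (529, 384, 121), with x at 38° sloping down. I'll hover over the neck and refine with the wrist camera.

```bash
R='[[-38,-4,0,0,0,0]]'; python3 jog.py '[[-38,-4,0,0,0,0],[-38,-4,0,0,0,0],[-38,-4,0,0,0,0],[-38,-4,0,0,0,0],[-38,-4,0,0,0,0]]' 60
python3 jog.py '[[-38,-4,0,0,0,0],[-38,-4,0,0,0,0],[-38,-4,0,0,0,0],[-38,-4,0,0,0,0],[0,0,0,0,0,-0.12]]'
python3 jog.py '[[0,0,0,0,0,-0.12],[0,0,0,0,0,-0.12],[0,0,0,0,0,-0.12],[0,0,0,0,0,-0.12],[0,0,0,0,0,-0.12]]'
python3 jog.py '[[0,0,0,0,0,-0.12],[0,0,0,0,0,-0.12],[0,0,0,0,0,-0.12],[0,0,0,0,0,0],[0,0,0,0,0,0]]'
python3 - <<'E'
from h import *
d=grab("wrist");np.savez("w1.npz",**d);print(d["fx"],d["cx"],d["cy"],d["R"],d["t"],-d["R"].T@d["t"])
cv2.imwrite("pics/w1.png",cv2.resize(d["img"][...,::-1],None,fx=1.5,fy=1.5))
E
```

```text
t: 0.52
ee_pos: [419.2, 475.5, 239.3]
orientation: [-0.648, -3.074, 0.001]
ft_force: [0.0, 1.1, 0.0]
width: 60.6
grasp_force: 0.0
t: 0.93
ee_pos: [556.0, 396.9, 239.3]
orientation: [0.47, 3.104, -0.001]
ft_force: [-1.0, 0.0, 1.1]
width: 60.1
grasp_force: 0.0
t: 1.35
ee_pos: [550.5, 400.4, 239.0]
orientation: [0.485, -3.103, 0.001]
ft_force: [-0.6, 0.1, 0.7]
width: 59.8
grasp_force: 0.0
t: 1.77
ee_pos: [550.6, 400.5, 239.3]
orientation: [1.019, -2.971, 0.0]
ft_force: [-0.2, 0.4, -1.2]
width: 59.7
grasp_force: 0.0
297.3186396354542 252.2803222122784 191.3007688957867 [[-6.13055722e-01  7.90039617e-01  2.92738181e-04]
 [ 7.66906810e-01  5.95016013e-01  2.40436872e-01]
 [ 1.89780470e-01  1.47625703e-01 -9.70664733e-01]] [  20.28778696 -689.66324965  225.28552478] [498.5901935  361.07458775 384.49124947]
```

View pics/w1.png

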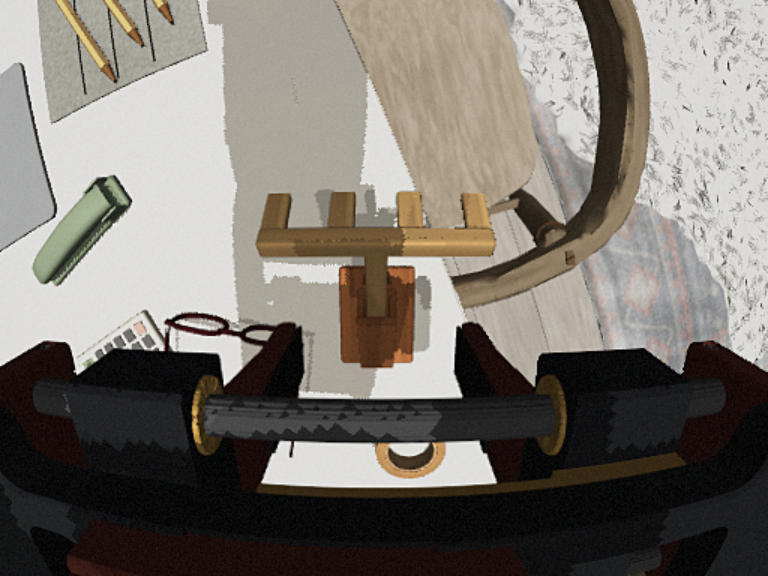

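The wrist view shows the rake head at (257–495, 240), the handle at (376, 285), and the holder below it. The fingers are roughly in line with the handle.

```bash
cat >> h.py <<'E'
def wray(d,uv):
    uv=np.atleast_2d(uv).astype(float);p=uv-[d["cx"],d["cy"]];r=np.hypot(*p.T)+1e-9;th=r/d["fx"]
    c=np.c_[p/r[:,None]*np.sin(th)[:,None],np.cos(th)];return -d["R"].T@d["t"],c@d["R"]
def wplane(d,uv,z):
    o,r=wray(d,uv);return o+r*((z-o[2])/r[:,2])[:,None]
def triw(d1,u1,d2,u2):
    o1,r1=wray(d1,u1);o2,r2=ray(d2,u2);out=[]
    for a,b in zip(r1,r2):
        s=np.linalg.lstsq(np.c_[a,-b],o2-o1,rcond=None)[0]
        p,q=o1+s[0]*a,o2+s[1]*b;out.append(np.r_[(p+q)/2,np.linalg.norm(p-q)])
    return np.array(out)
E
python3 - <<'E'
from h import *
np.set_printoptions(precision=1,suppress=True)
W,T,S=load("w1.npz"),load("top0.npz"),load("scene0.npz")
w=lambda p:np.array(p)/1.5-.2
t=lambda p:np.array(p)/5.5+[115,155]-.4
s=lambda p:(np.array(p)-[412.5,0])/5.5+[145,145]-.4
tips=w([(280,195),(343,193),(408,193),(472,194)])
print(triw(W,tips,T,t([(115,391),(187,333),(262,274),(336,214)])));print(triw(W,tips,S,s([(474,178),(548,168),(622,156),(698,145)])))
e=w([(257,240),(495,240)]);print(triw(W,e,T,t([(55,340),(306,150)])));print(triw(W,e,S,s([(453,110),(699,80)])))
y=np.array([-.617,.787]);
for z,u in((121,[(376,240)]),(102,[(376,268)]),(90,[(376,300)])):
    P=wplane(W,w(u),z)[0];print(P,P[:2]@y,np.array([550.6,400.5])@y)
print("glasses",wplane(W,w([(165,325),(270,335),(200,318)]),0),"padcorner",wplane(W,w([(51,123),(206,50)]),3),"stapler",wplane(W,w([(110,178),(45,282)]),20),"deskedge",wplane(W,w([(340,0),(460,300)]),0))
print("mouth",wplane(W,w([(357,318),(393,318)]),80))
E
```

```text
[[472.  352.2 350.2  64.1]
 [495.  356.3 203.8  34.2]
 [506.5 368.2  88.6  37.3]
 [498.1 316.6 363.   95.3]]
[[488.1 357.4 144.6 117.1]
 [503.9 363.6 102.4  42.5]
 [505.9 364.6  98.8  40.9]
 [498.1 351.2 136.4 120.4]]
[[471.2 358.3 408.1  42.4]
 [496.7 276.7 546.8  73.7]]
[[494.7 366.4 196.7 123.3]
 [509.5 355.8 185.2 130.3]]
[528.2 382.1 121. ] -25.18751065254986 -24.526700000000005
[544.8 394.8 102. ] -25.42402060843358 -24.526700000000005
[564.4 409.9  90. ] -25.650763339470416 -24.526700000000005
glasses [[733.6 276.3   0. ]
 [672.4 367.4   0. ]
 [702.7 302.9   0. ]] padcorner [[642.4  45.5   3. ]
 [495.  162.5   3. ]] stapler [[639.6 157.8  20. ]
 [778.3 138.7  20. ]] deskedge [[389.9 234.    0. ]
 [538.1 484.9   0. ]]
mouth [[585.6 409.   80. ]
 [569.8 429.4  80. ]]
```

```bash
python3 - <<'E'
from h import *
np.set_printoptions(precision=1,suppress=True)
W,T,S=load("w1.npz"),load("top0.npz"),load("scene0.npz")
w=lambda p:np.array(p)/1.5-.2
t=lambda p:np.array(p)/5.5+[115,155]-.4
s=lambda p:(np.array(p)-[412.5,0])/5.5+[145,145]-.4
tips=w([(472,194),(408,193),(343,193),(280,195)])
print(triw(W,tips,T,t([(115,391),(187,333),(262,274),(336,214)])));print(triw(W,tips,S,s([(474,178),(548,168),(622,156),(698,145)])))
e=w([(495,240),(257,240)]);A=triw(W,e,T,t([(55,340),(306,150)]));B=triw(W,e,S,s([(453,110),(699,80)]));print(A,B)
for A in(A,B):v=A[0]-A[1];print(np.degrees(np.arctan2(v[1],v[0])),np.linalg.norm(v[:3]))
E
```

```text
[[467.3 416.6  95.4   4. ]
 [492.4 382.3 105.4   4.7]
 [517.3 349.4 108.    3.1]
 [543.4 317.4 104.7   1.4]]
[[468.  415.   95.1   0.6]
 [493.7 382.1  94.4   1.1]
 [519.4 348.8  95.6   0.9]
 [546.  315.5  94.7   0.9]]
[[484.5 432.3 141.8   0.9]
 [567.8 325.7 132.6   2.1]] [[484.2 436.2 125.8   2.8]
 [571.  325.1 121.7   2.3]]
128.00333915504513 135.62933309414464
127.98218466667784 141.05947144848398
```

```bash
python3 jog.py '[[-2,-1,30,0,0,0],[0,0,30,0,0,0],[0,0,30,0,0,0],[0,0,30,0,0,0],[0,0,26,0,0,0]]'
python3 jog.py '[[0,0,0,0,0,0],[0,0,0,0,0,0],[0,0,0,0,0,0],[0,0,0,0,0,0],[0,0,0,0,0,0]]' 5
python3 jog.py '[[0,0,0,0,0,0],[0,0,0,0,0,0],[0,0,0,0,0,0]]'
```

```text
t: 2.23
ee_pos: [552.4, 400.8, 91.7]
orientation: [1.019, -2.971, 0.0]
ft_force: [-0.0, -1.0, 0.2]
width: 59.8
grasp_force: 0.0
t: 2.65
ee_pos: [554.0, 401.9, 95.9]
orientation: [-1.022, 2.967, 0.001]
ft_force: [0.4, 0.3, 0.5]
width: 30.4
grasp_force: 0.0
t: 2.9
ee_pos: [553.3, 401.4, 94.6]
orientation: [-1.024, 2.969, 0.001]
ft_force: [0.0, -0.3, 4.8]
width: 13.5
grasp_force: 30.0
```

```bash
python3 jog.py '[[8,0,-8,0,0,0],[10,0,-10,0,0,0],[12,0,-12,0,0,0],[12,0,-12,0,0,0],[12,0,-12,0,0,0]]'
python3 jog.py '[[14,0,-14,0,0,0],[10,0,-20,0,0,0],[0,0,-20,0,0,0],[0,0,0,0,0,0]]'
python3 - <<'E'
from h import *
a=grab("wrist");b=grab("scene");np.savez("w2.npz",**a)
cv2.imwrite("pics/w2.png",np.hstack([cv2.resize(x["img"][...,::-1],(400,300)) for x in(a,b)]))
E
```

```text
t: 3.32
ee_pos: [509.2, 366.9, 148.3]
orientation: [1.024, -2.969, 0.001]
ft_force: [1.1, 1.3, -0.8]
width: 14.0
grasp_force: 30.0
t: 3.65
ee_pos: [492.3, 353.5, 205.8]
orientation: [-1.022, 2.965, 0.002]
ft_force: [-0.0, -0.4, -0.5]
width: 13.9
grasp_force: 30.0
```

View pics/w2.png

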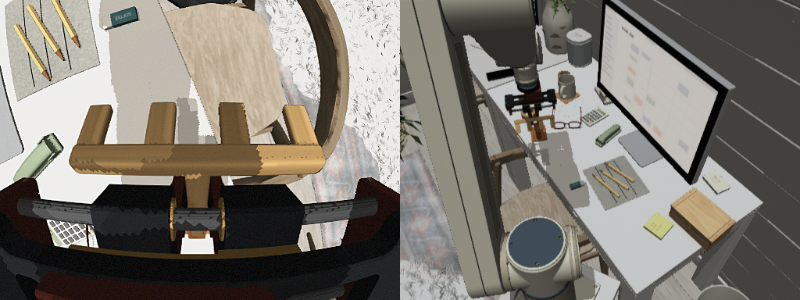

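The rake is held in the fingers and clear of the holder. Next I turn it over the bare desk and pitch it level.

```bash
python3 jog.py '[[-1,-25,0,0,0,0],[-1,-25,0,0,0,0],[-1,-25,0,0,0,0],[-1,-25,0,0,0,0],[0,0,0,0,0,0.105]]'
python3 jog.py '[[0,0,0,0,0,0.105],[0,0,0,0,0,0.105],[0,0,0,0,-0.115,0],[0,0,0,0,-0.115,0],[0,0,0,0,-0.115,0]]'
python3 jog.py '[[0,0,0,0,-0.115,0],[0,0,0,0,-0.115,0],[17,0,27,0,0,0],[17,0,27,0,0,0],[0,0,0,0,0,0]]'
python3 - <<'E'
from h import *
a=grab("wrist");np.savez("w3.npz",**a);b=grab("scene");np.savez("s3.npz",**b);
cv2.imwrite("pics/w3.png",np.hstack([cv2.resize(a["img"][...,::-1],(400,300)),cv2.resize(b["img"][100:220,120:280,::-1],(400,300))]))
E
```

```text
t: 4.17
ee_pos: [558.0, 273.6, 199.9]
orientation: [0.865, -3.019, 0.002]
ft_force: [-0.3, 0.6, -1.3]
width: 13.9
grasp_force: 30.0
t: 4.58
ee_pos: [556.0, 276.6, 200.5]
orientation: [-0.486, 2.755, 0.086]
ft_force: [0.8, -0.5, -1.7]
width: 13.9
grasp_force: 30.0
t: 5.0
ee_pos: [554.9, 276.1, 148.2]
orientation: [-0.447, 2.543, 0.12]
ft_force: [-1.4, -0.7, -0.5]
width: 13.8
grasp_force: 30.0
```

View pics/w3.png

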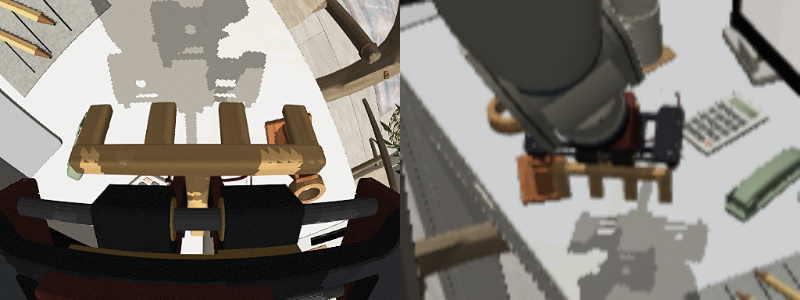

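The rake hangs level over bare desk, clear of holder, stapler and pad. Now lower it.

```bash
python3 jog.py '[[14.7,0,22.7,0,0,0],[14.7,0,22.7,0,0,0],[14.7,0,22.7,0,0,0],[10,0,15.5,0,0,0],[0,0,0,0,0,0]]'
python3 jog.py '[[2.7,0,4.2,0,0,0],[0,0,0,0,0,0]]'
python3 jog.py '[[1.6,0,2.5,0,0,0],[0,0,0,0,0,0]]'
python3 jog.py '[[1.6,0,2.5,0,0,0],[0,0,0,0,0,0]]'
python3 jog.py '[[1,0,1.7,0,0,0],[0,0,0,0,0,0]]'
```

```text
t: 5.52
ee_pos: [561.3, 281.8, 103.1]
orientation: [-0.431, 2.555, 0.094]
ft_force: [-0.6, 1.0, -0.4]
width: 13.7
grasp_force: 30.0
t: 5.68
ee_pos: [562.7, 282.4, 101.6]
orientation: [-0.442, 2.553, 0.09]
ft_force: [-0.8, 0.1, -1.0]
width: 13.7
grasp_force: 30.0
t: 5.85
ee_pos: [562.9, 282.6, 99.7]
orientation: [-0.44, 2.556, 0.09]
ft_force: [-0.4, -0.6, -1.5]
width: 13.7
grasp_force: 30.0
t: 6.02
ee_pos: [563.0, 282.8, 97.2]
orientation: [-0.44, 2.559, 0.089]
ft_force: [0.6, 0.2, -0.6]
width: 13.9
grasp_force: 30.0
t: 6.18
ee_pos: [563.3, 282.9, 95.6]
orientation: [-0.439, 2.561, 0.089]
ft_force: [0.1, -0.5, -1.1]
width: 13.4
grasp_force: 30.0
```

```bash
python3 - <<'E'
from workcell import ctrl
o=ctrl.get_obs();print(o["qpos"],o["ee_pos"])
E
```

```text
[ 0.49523266  0.53517238  2.04165851 -1.31051171  0.1085139  -0.1352118 ] [563.25498718 282.94690386  95.57318094]
```

```bash
cat >> h.py <<'E'
def tgt(yaw,tilt=0):
    """tool down, x axis toward robot side: tool y at yaw+90deg; tilt = tool z leans to direction yaw"""
    c,s=np.cos(np.radians(yaw)),np.sin(np.radians(yaw));h=np.array([c,s,0]);u=np.array([0,0,1.])
    z=np.sin(tilt)*h-np.cos(tilt)*u;y=np.array([-s,c,0]);return np.c_[np.cross(y,z),y,z]
def delta(P,yaw,tilt=0):
    from workcell import ctrl
    o=ctrl.get_obs();R=Rt.from_rotvec(o["orientation"]).as_matrix();G=tgt(yaw,tilt)
    np.set_printoptions(precision=4,suppress=True)
    print("q",o["qpos"],"pos",o["ee_pos"]);print("rot",Rt.from_matrix(R.T@G).as_rotvec(),"move in current",R.T@(np.array(P)-o["ee_pos"]),"move after rot",G.T@(np.array(P)-o["ee_pos"]))
E
python3 -c "
from h import *
delta((557,275,60),20,.2)"
```

```text
q [ 0.4952  0.5352  2.0417 -1.3105  0.1085 -0.1352] pos [563.255  282.9469  95.5732]
rot [-0.029   0.3452 -0.0061] move in current [25.7923 -4.5865 26.1046] move after rot [15.4917 -5.3283 33.1564]
```

```bash
python3 jog.py '[[0,0,0,-0.01,0.115,0],[0,0,0,-0.01,0.115,0],[0,0,0,-0.01,0.115,0],[0,0,0,0,0,0]]'
python3 -c "
from h import *
delta((554,275,78),20,.2)"
```

```text
t: 6.52
ee_pos: [575.1, 271.2, 98.6]
orientation: [-0.425, 2.618, 0.02]
ft_force: [0.5, 0.9, -0.8]
width: 14.1
grasp_force: 30.0
q [ 0.4846  0.5333  1.9914 -0.7574  0.1991 -0.6932] pos [575.0599 271.2323  98.608 ]
rot [-0.0722  0.2842 -0.0195] move in current [26.0685 11.1889  8.8117] move after rot [22.2266 10.7434 16.5215]
```

```bash
python3 jog.py '[[0,0,0,-0.01,0.07,0],[0,0,0,-0.02,0.07,0],[0,0,0,-0.02,0.07,0],[0,0,0,-0.02,0.07,-0.02],[0,0,0,0,0,0]]'
python3 -c "
from h import *
delta((554,275,78),20,.2)"
```

```text
t: 6.93
ee_pos: [578.7, 267.4, 99.1]
orientation: [-0.489, 2.828, 0.026]
ft_force: [1.1, 0.6, -0.5]
width: 13.8
grasp_force: 30.0
q [ 0.4388  0.5479  1.8605 -0.119   0.4688 -1.3754] pos [578.6547 267.3739  99.0767]
rot [-0.0297  0.0709 -0.0036] move in current [25.4907 15.9676 14.3351] move after rot [24.337  15.5986 16.572 ]
```

```bash
python3 jog.py '[[0,0,0,-0.03,0.07,0],[12,8,8,0,0,0],[12,8,8,0,0,0],[0,0,0,0,0,0]]'
python3 -c "
from h import *
delta((554,275,60),20,.2)"
```

```text
t: 7.27
ee_pos: [548.0, 273.9, 74.9]
orientation: [-0.507, 2.905, 0.047]
ft_force: [-1.9, -0.1, -1.8]
width: 13.8
grasp_force: 30.0
q [ 0.4549  0.5756  1.8738 -0.0476  0.4991 -1.4216] pos [548.0138 273.8861  74.9045]
rot [-0.0023 -0.0051 -0.0035] move in current [-3.0099 -0.9537 15.7876] move after rot [-2.9254 -1.0007 15.8006]
```

```bash
python3 jog.py '[[-2,0,8,0,0,0],[1.2,0,6,0,0,0],[1,0,5,0,0,0],[0,0,0,0,0,0]]'
python3 jog.py '[[1,0,5,0,0,0],[1,0,5,0,0,0],[0,0,0,0,0,0]]'
python3 jog.py '[[1,0,5,0,0,0],[1,0,5,0,0,0],[0,0,0,0,0,0]]'
python3 - <<'E'
from h import *
b=grab("scene");a=grab("wrist");np.savez("w4.npz",**a)
cv2.imwrite("pics/w4.png",np.hstack([cv2.resize(a["img"][...,::-1],(400,300)),cv2.resize(b["img"][120:220,140:273,::-1],(400,300))]))
E
```

```text
t: 7.6
ee_pos: [555.3, 276.6, 58.1]
orientation: [-0.507, 2.901, 0.053]
ft_force: [0.6, 0.8, -0.2]
width: 14.0
grasp_force: 30.0
t: 7.85
ee_pos: [554.8, 276.6, 48.0]
orientation: [-0.507, 2.902, 0.054]
ft_force: [-0.4, -0.2, 1.6]
width: 14.0
grasp_force: 30.0
t: 8.1
ee_pos: [554.4, 276.6, 37.4]
orientation: [-0.508, 2.902, 0.053]
ft_force: [0.3, -0.2, 1.3]
width: 13.7
grasp_force: 30.0
```

View pics/w4.png

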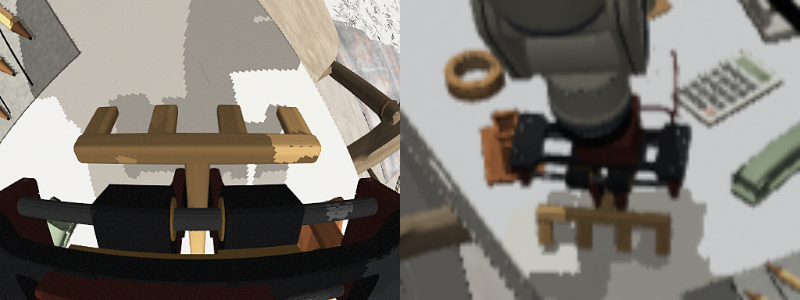

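The rake is pivoting in the grip as its tail touches, with the tines close to the desk. I'll continue down gently.

```bash
python3 jog.py '[[0.8,0,4,0,0,0],[0,0,0,0,0,0]]'
python3 jog.py '[[0.5,0,2.5,0,0,0],[0,0,0,0,0,0]]'
python3 jog.py '[[0.4,0,2,0,0,0],[0,0,0,0,0,0]]'
```

```text
t: 8.37
ee_pos: [554.7, 276.8, 33.9]
orientation: [-0.508, 2.902, 0.054]
ft_force: [0.4, 0.2, 1.2]
width: 13.6
grasp_force: 30.0
t: 8.53
ee_pos: [554.6, 276.8, 31.5]
orientation: [-0.508, 2.902, 0.054]
ft_force: [-0.2, -0.7, 2.5]
width: 13.9
grasp_force: 30.0
t: 8.7
ee_pos: [554.6, 276.8, 29.5]
orientation: [-0.508, 2.902, 0.054]
ft_force: [-1.8, 0.1, 1.4]
width: 13.8
grasp_force: 30.0
```

```bash
python3 jog.py '[[0.3,0,1.5,0,0,0],[0,0,0,0,0,0]]'
python3 jog.py '[[0,0,0,0,0,0],[0,0,0,0,0,0],[0,0,0,0,0,0],[0,0,0,0,0,0]]' 60
python3 jog.py '[[0,0,-25,0,0,0],[0,0,-25,0,0,0],[0,0,-25,0,0,0],[0,0,-25,0,0,0],[0,0,0,0,0,0]]'
python3 - <<'E'
from h import *
b=grab("scene");np.savez("s5.npz",**b);a=grab("wrist");np.savez("w5.npz",**a);t=grab("top");np.savez("t5.npz",**t)
cv2.imwrite("pics/w5.png",np.hstack([cv2.resize(a["img"][...,::-1],(533,400)),cv2.resize(b["img"][120:220,160:227,::-1],(267,400))]))
delta((0,0,0),20,0)
E
```

```text
t: 8.87
ee_pos: [554.5, 276.8, 28.0]
orientation: [-0.508, 2.902, 0.054]
ft_force: [-0.7, -1.4, 1.4]
width: 13.7
grasp_force: 30.0
t: 9.2
ee_pos: [554.5, 276.7, 28.1]
orientation: [-0.508, 2.902, 0.053]
ft_force: [-0.8, 0.6, -0.3]
width: 37.1
grasp_force: 0.0
t: 9.62
ee_pos: [537.7, 270.8, 130.6]
orientation: [-0.507, 2.896, 0.056]
ft_force: [1.0, 0.4, 0.0]
width: 59.9
grasp_force: 0.0
q [ 0.456   0.4757  1.8888 -0.0356  0.5797 -1.4333] pos [536.0651 269.8245 126.0245]
rot [ 0.0018  0.1986 -0.0027] move in current [608.9649 -71.9778   5.8487] move after rot [596.0218 -70.207  126.0245]
```

View pics/w5.png

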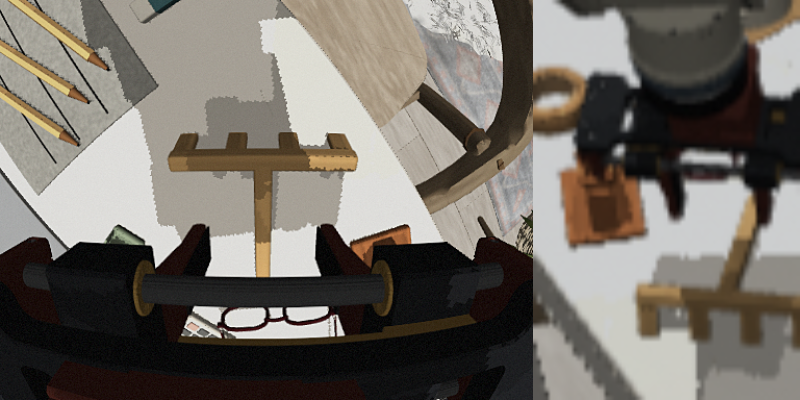

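The rake stands on the desk on its tines and tail, released. The handle runs along (263,175)–(263,275) and the bar along (170–357,160). Now I measure the handle for the second grasp.

```bash
python3 - <<'E'
from h import *
np.set_printoptions(precision=1,suppress=True)
W=load("w5.npz");H=hsv(W);v=lambda p:np.array(p)/1.041
m=np.zeros(H.shape[:2],np.uint8);m[172:255,235:272]=1
w=(m>0)&(H[...,1]>85)&(H[...,0]<30)
C=[]
for y in range(176,252,8):
    xs=np.nonzero(w[y])[0];C.append(((xs[0]+xs[-1])/2,y))
    print(y,xs[0],xs[-1])
C=np.array(C)
# handle top z: iterate along with slope .2126 from head
P=wplane(W,C,35);o=np.array([506,258]);
for k in range(5):
    h=P[:,:2]-P[0,:2];s=np.hypot(*h.T);z=46-7*.2126-.2126*s-1;P=np.array([wplane(W,[c],zz)[0] for c,zz in zip(C,z)])
print(P);vv=P[-1]-P[0];print("yaw",np.degrees(np.arctan2(vv[1],vv[0])))
print("bar top ends",wplane(W,v([(171,152),(357,150)]),45))
S=load("s5.npz"); sc=lambda p:(np.array(p)-[533,0])*[67/267,.25]+[160,120]
print("bar ends triang",triw(W,v([(357,158),(170,160)]),S,sc([(640,294),(798,305)])))
E
```

```text
176 244 260
184 244 260
192 244 260
200 245 260
208 245 260
216 245 259
224 245 259
232 245 259
240 245 259
248 246 258
[[533.2 269.8  43.5]
 [540.3 272.3  41.9]
 [547.7 275.   40.2]
 [555.3 278.2  38.5]
 [563.3 281.1  36.7]
 [571.9 283.7  34.8]
 [580.8 286.9  32.7]
 [590.1 290.3  30.6]
 [600.  293.9  28.4]
 [610.5 297.6  26. ]]
yaw 19.817819761343788
bar top ends [[531.5 197.8  45. ]
 [483.7 326.   45. ]]
bar ends triang [[491.  327.6  39.4   6.6]
 [533.6 200.6  47.2   6.6]]
```

```bash
python3 -c "
from h import *
G=tgt(19.8,-.21);delta(np.array([600.6,294.6,22])-60*G[:,2],19.8,-.21)"
```

```text
q [ 0.456   0.4757  1.8888 -0.0356  0.5797 -1.4333] pos [536.0651 269.8245 126.0245]
rot [0.0021 0.4086 0.001 ] move in current [-71.0708   1.2767  60.5568] move after rot [-89.2786   1.4504  27.3321]
```

```bash
python3 jog.py '[[0,0,0,0,0.102,0],[0,0,0,0,0.102,0],[0,0,0,0,0.102,0],[0,0,0,0,0.102,0],[0,0,0,0,0,0]]'
python3 jog.py '[[-30,0.5,9,0,0,0],[-30,0.5,9,0,0,0],[-29,0.5,9,0,0,0],[0,0,0,0,0,0],[0,0,0,0,0,0]]'
python3 -c "
from h import *
delta(np.array([600.6,294.6,22]),19.8,-.21)"
```

```text
t: 10.18
ee_pos: [537.9, 270.3, 124.0]
orientation: [0.505, -2.886, 0.051]
ft_force: [-0.2, 0.6, 1.1]
width: 59.9
grasp_force: 0.0
t: 10.6
ee_pos: [611.1, 298.5, 78.3]
orientation: [0.506, -2.888, 0.051]
ft_force: [-1.3, -0.1, 0.4]
width: 59.8
grasp_force: 0.0
q [ 0.4287  0.7789  1.4233  0.0207  1.1506 -1.4991] pos [611.1403 298.4688  78.2593]
rot [ 0.0014 -0.002   0.0011] move in current [-0.861  -0.1528 57.3621] move after rot [-0.7468 -0.0697 57.3638]
```

```bash
python3 jog.py '[[-0.8,0,17,0,0,0],[0,0,17,0,0,0],[0,0,16,0,0,0],[0,0,6.5,0,0,0],[0,0,0,0,0,0]]'
python3 jog.py '[[0,0,0,0,0,0],[0,0,0,0,0,0],[0,0,0,0,0,0],[0,0,0,0,0,0],[0,0,0,0,0,0]]' 5
python3 jog.py '[[0,0,0,0,0,0],[0,0,0,0,0,0],[0,0,0,0,0,0]]'
python3 jog.py '[[0,0,-25,0,0,0],[0,0,-25,0,0,0],[0,0,-25,0,-0.05,0],[0,0,-25,0,-0.08,0],[0,0,0,0,-0.08,0]]'
python3 -c "
from h import *
delta(np.array([600,294.6,120]),51.9,0)"
```

```text
t: 11.02
ee_pos: [599.5, 294.5, 24.5]
orientation: [0.506, -2.887, 0.052]
ft_force: [-1.0, 0.0, -0.5]
width: 60.0
grasp_force: 0.0
t: 11.43
ee_pos: [602.3, 295.7, 26.6]
orientation: [0.506, -2.892, 0.05]
ft_force: [0.4, 0.2, -0.8]
width: 30.3
grasp_force: 0.0
t: 11.68
ee_pos: [602.0, 295.4, 26.0]
orientation: [0.506, -2.891, 0.05]
ft_force: [-0.2, 0.1, 0.9]
width: 13.7
grasp_force: 30.0
t: 12.1
ee_pos: [624.5, 303.7, 129.4]
orientation: [-0.539, 3.082, 0.008]
ft_force: [1.2, 0.9, -0.0]
width: 13.6
grasp_force: 30.0
q [ 0.4347  0.6423  1.5385  0.0022  0.9473 -1.4837] pos [624.5374 303.6827 129.4028]
rot [-0.0009  0.0138 -0.5594] move in current [26.287  -0.2402  9.0515] move after rot [22.288  13.705   9.4028]
```

```bash
python3 jog.py '[[0,0,0,0,0,-0.112],[0,0,0,0,0,-0.112],[0,0,0,0,0,-0.112],[0,0,0,0,0,-0.112],[0,0,0,0,0.014,-0.112]]'
python3 jog.py '[[0,0,0,0,0,0]]'
python3 -c "
from h import *
delta(np.array([569.5,126.5,110]),51.9,0)"
```

```text
t: 12.52
ee_pos: [619.9, 301.5, 123.8]
orientation: [1.378, -2.809, 0.005]
ft_force: [-0.3, -0.2, -0.4]
width: 13.8
grasp_force: 30.0
t: 12.6
ee_pos: [620.4, 302.0, 123.8]
orientation: [1.376, -2.81, 0.006]
ft_force: [0.6, -0.7, -1.2]
width: 13.9
grasp_force: 30.0
q [ 0.4374  0.6533  1.5326 -0.0046  0.9683 -2.0414] pos [620.3592 301.9781 123.8302]
rot [ 0.0024 -0.0129  0.0047] move in current [169.6015 -67.4857  15.8592] move after rot [169.4719 -68.2534  13.8302]
```

```bash
python3 jog.py '[[34,-13.6,2.8,0,-0.006,0.002],[34,-13.6,2.8,0,-0.006,0.002],[34,-13.6,2.8,0,0,0],[34,-13.6,2.8,0,0,0],[34,-13.6,2.8,0,0,0]]'
python3 jog.py '[[0,0,0,0,0,0],[0,0,0,0,0,0]]'
python3 - <<'E'
from h import *
for n in("wrist","top","scene"): np.savez(n[0]+"6.npz",**grab(n))
a=load("w6.npz");t=load("t6.npz")
cv2.imwrite("pics/w6.png",np.hstack([cv2.resize(a["img"][...,::-1],(480,360)),cv2.resize(t["img"][140:280,225:349,::-1],(319,360))]))
delta((569.5,126.5,110),51.9)
E
```

```text
t: 13.02
ee_pos: [567.7, 124.9, 110.3]
orientation: [1.365, -2.828, -0.003]
ft_force: [0.7, -0.7, -0.6]
width: 13.8
grasp_force: 30.0
t: 13.18
ee_pos: [568.0, 124.6, 110.4]
orientation: [1.361, -2.829, -0.003]
ft_force: [-0.2, -0.5, -1.0]
width: 13.8
grasp_force: 30.0
q [ 0.1985  0.5378  1.8011  0.0023  0.8032 -2.2755] pos [569.3464 127.145  110.7455]
rot [ 0.0016  0.0007 -0.0042] move in current [ 0.4112 -0.5218  0.7444] move after rot [ 0.4128 -0.5188  0.7455]
```

View pics/w6.png

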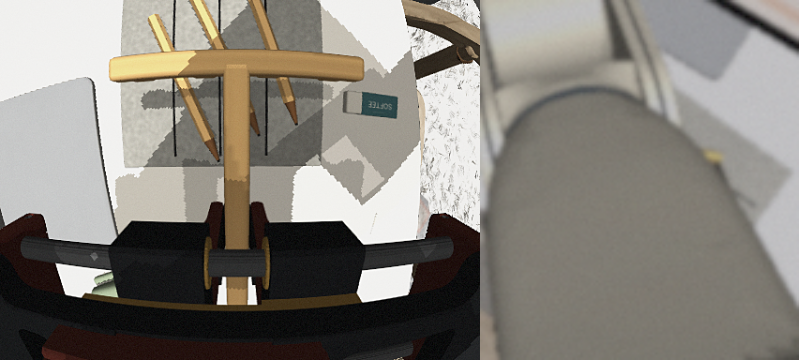

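The wrist view has the bar at (110–364, 68) and the pad lines running vertically. The pencils lie to the left and up, with their tips at (214,158), (256,133) and (294,120). Now the numbers in the pad frame.

```bash
cat >> h.py <<'E'
C0=np.array([502.6,20.1]);A0=np.radians(51.9)
M=np.array([[np.cos(A0),np.sin(A0)],[-np.sin(A0),np.cos(A0)]])
def pf(P): return (np.atleast_2d(P)[:,:2]-C0)@M.T
def world(x,y): return C0+np.array([x,y])@M
def pencils(d,roi=None):
    """wood-coloured long blobs on the pad seen by the wrist camera, in pad frame"""
    H=hsv(d);ys,xs=np.mgrid[0:384,0:512];P=wplane(d,np.c_[xs.ravel(),ys.ravel()],8);q=pf(P).reshape(384,512,2)
    ok=(abs(q[...,0])<115)&(abs(q[...,1])<105);w=ok&(H[...,1]>95)&(H[...,0]<30)&(H[...,2]>60)
    if roi is not None:w&=roi
    return [(q[b],b) for b in blobs(w,50)]
E
python3 - <<'E'
from h import *
np.set_printoptions(precision=1,suppress=True)
W=load("w6.npz");v=lambda p:np.array(p)*512/480
tcp=pf([569.35,127.1])[0];print("tcp",tcp)
for z in(105,111):print("bar top corners rel tcp",pf(wplane(W,v([(110,60),(110,82),(364,57),(364,80),(223,66),(249,66)]),z))-tcp)
print("handle rel",pf(wplane(W,v([(223.5,110),(249,110),(223.5,175),(249,175)]),111))-tcp)
print("pad end corners",pf(wplane(W,v([(125,166),(322,166)]),3)),"line ends",pf(wplane(W,v([(174,157),(220,157),(264.5,157),(174,90),(264.5,90)]),3)))
print("tips",pf(wplane(W,v([(217,161),(258,136),(296,124)]),8)))
roi=np.zeros((384,512),bool);roi[84:180]=1
for q,b in pencils(W,roi):
    if len(q)<80: continue
    f=np.polyfit(q[:,0],q[:,1],1);print(len(q),q.mean(0),"xr",q[:,0].min(),q[:,0].max(),"y at x=30",np.polyval(f,30),"ang",np.degrees(np.arctan(f[0])))
E
```

```text
tcp [125.4  13.5]
bar top corners rel tcp [[-101.6  -71.1]
 [ -88.5  -71.1]
 [-102.1   74.4]
 [ -88.4   74.1]
 [ -92.9   -6.1]
 [ -92.7    7.8]]
bar top corners rel tcp [[-100.2  -68.2]
 [ -87.7  -68.2]
 [-100.8   71.5]
 [ -87.6   71.1]
 [ -91.9   -5.8]
 [ -91.7    7.5]]
handle rel [[-68.8  -5.8]
 [-68.7   7.3]
 [-34.5  -6.4]
 [-34.4   7.2]]
pad end corners [[105.5 -94.4]
 [107.9  95.8]] line ends [[ 98.  -44. ]
 [ 98.8  -0.9]
 [ 99.2  40. ]
 [ 35.9 -41.8]
 [ 37.8  40. ]]
tips [[101.6  -3.4]
 [ 79.3  33.6]
 [ 68.3  67.9]]
112 [ 23.3 -84.6] xr 20.501406222050335 25.742729756291485 y at x=30 -37.427288743852245 ang 81.86545894885464
1115 [ 59.4 -20.4] xr 26.13075615265768 100.11396669132057 y at x=30 -32.96933118801676 ang 23.0719564318923
2895 [67.3 15.3] xr 27.972937605771907 108.19436268415646 y at x=30 15.620427942111197 ang -0.5117230570010303
497 [43.4 60.3] xr 27.581325752036776 67.23166015167224 y at x=30 56.08608831714348 ang 17.279278267310787
```

```bash
cat >> h.py <<'E'
def lines(d,x0,x1,skip=()):
    """ruled lines in the wrist picture: darkest spot across each line, robust fit; pad frame (y at 0, slope deg)"""
    g=cv2.cvtColor(d["img"],cv2.COLOR_RGB2GRAY).astype(np.float32);out=[]
    for y0 in(-42,0,42):
        pts=[]
        for x in np.arange(x0,x1,2.):
            ys=np.arange(y0-7,y0+7.1,.5);X=np.array([np.r_[world(x,y),3] for y in ys])
            c=X@d["R"].T+d["t"];th=np.arctan2(np.hypot(c[:,0],c[:,1]),c[:,2]);ph=np.arctan2(c[:,1],c[:,0])
            u=(d["cx"]+d["fx"]*th*np.cos(ph)).astype(np.float32);w=(d["cy"]+d["fx"]*th*np.sin(ph)).astype(np.float32)
            s=cv2.remap(g,u[None],w[None],cv2.INTER_LINEAR)[0]
            i=s.argmin()
            if s[i]<np.median(s)-25 and (s<np.median(s)-15).sum()<8 and 0<i<len(ys)-1: pts.append((x,ys[i]))
        p=np.array(pts)
        if len(p)<6: out.append(None);continue
        for k in range(3):
            f=np.polyfit(p[:,0],p[:,1],1);r=abs(np.polyval(f,p[:,0])-p[:,1]);p=p[r<=max(1.,2*np.median(r))]
        out.append((len(p),f[1],np.degrees(f[0])))
    return out
E
python3 - <<'E'
from h import *
for n in("w6","w5"):
  W=load(n+".npz")
  for l in lines(W,30,98):print(n,l)
E
```

```text
w6 (23, np.float64(-42.31510893065025), np.float64(-0.2790108172072892))
w6 (12, np.float64(-0.34312784840489335), np.float64(-0.23535385563960998))
w6 (34, np.float64(41.555080213903715), np.float64(-0.06346744101907029))
w5 (23, np.float64(-42.85833842394625), np.float64(0.2018360793273018))
w5 (15, np.float64(-1.0000000000000004), np.float64(3.0365517155340746e-16))
w5 (29, np.float64(41.82379932328815), np.float64(-0.4834388056211407))
```

```bash
python3 jog.py '[[1.2,-2.9,0,0,0,0],[0,0,18,0,0,0],[0,0,18,0,0,0],[0,0,16,0,0,0],[0,0,0,0,0,0]]'
python3 jog.py '[[0,0,2,0,0,0],[0,0,0,0,0,0]]'
python3 jog.py '[[0,0,1.5,0,0,0],[0,0,0,0,0,0]]'
python3 jog.py '[[0,0,1.5,0,0,0],[0,0,0,0,0,0]]'
python3 -c "
from h import *
o=__import__('workcell').ctrl.get_obs();print(pf(o['ee_pos']),o['ft_force'],o['moment'],o['qpos'])"
```

```text
t: 13.75
ee_pos: [568.4, 124.1, 55.8]
orientation: [1.369, -2.822, -0.005]
ft_force: [-2.1, 0.3, -1.5]
width: 13.5
grasp_force: 30.0
t: 13.92
ee_pos: [570.4, 124.2, 56.7]
orientation: [1.371, -2.826, -0.003]
ft_force: [0.2, 0.9, -0.4]
width: 13.7
grasp_force: 30.0
t: 14.08
ee_pos: [570.6, 123.8, 55.7]
orientation: [1.37, -2.827, -0.002]
ft_force: [-0.4, -1.1, -0.2]
width: 13.7
grasp_force: 30.0
t: 14.25
ee_pos: [570.2, 123.6, 53.8]
orientation: [1.37, -2.826, -0.003]
ft_force: [0.1, 0.2, -1.0]
width: 13.7
grasp_force: 30.0
[[123.14124678  10.69914243]] [ 0.08851685  0.22294534 -1.02797106] [ 0.1540589   0.0218295  -0.02366852] [ 1.92367050e-01  6.29054329e-01  1.81445278e+00  2.23277153e-03
  6.99246591e-01 -2.28264385e+00]
```

```bash
for i in 1 2 3 ; do python3 jog.py '[[0,0,1.3,0,0,0],[0,0,0,0,0,0]]' | grep -E "ee_pos|force:"; done
python3 -c "
from h import *
o=__import__('workcell').ctrl.get_obs();print(pf(o['ee_pos']),o['ee_pos'],o['ft_force'],o['moment'])
a=grab('wrist');np.savez('w7.npz',**a);cv2.imwrite('pics/w7.png',cv2.resize(a['img'][:300,60:460,::-1],(800,600)))"
```

```text
ee_pos: [569.9, 123.5, 52.2]
ft_force: [-0.6, 0.4, -1.2]
grasp_force: 30.0
ee_pos: [569.9, 123.5, 50.7]
ft_force: [-0.4, -0.7, -0.7]
grasp_force: 30.0
ee_pos: [569.8, 123.5, 49.4]
ft_force: [0.1, 0.4, -1.0]
grasp_force: 30.0
[[122.87425143  10.90813417]] [569.83382846 123.52476186  49.36171618] [ 0.07378879  0.38139767 -0.99285075] [ 0.15273044  0.0238137  -0.0391336 ]
```

View pics/w7.png

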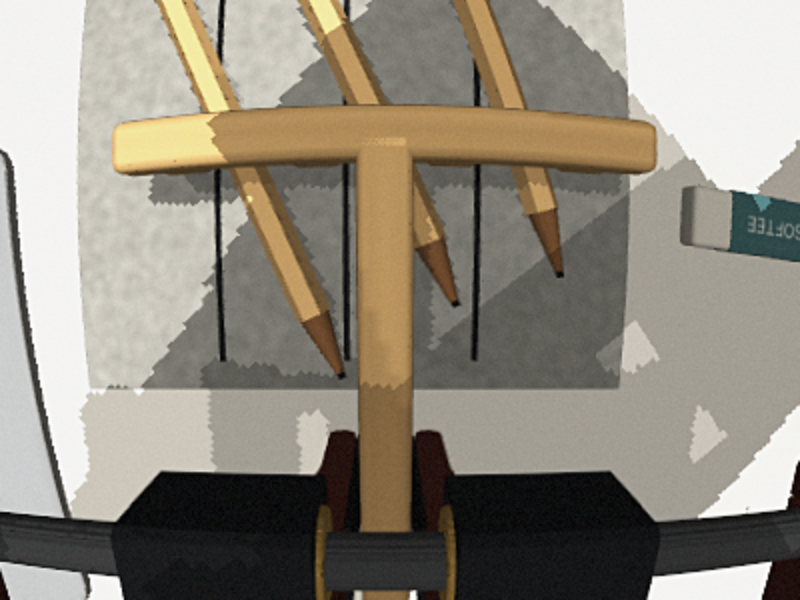

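The head is over the pencils with one in each gap: at bar level they sit at (228,110), (370,100) and (510,105). I'll probe further down to the pad.

```bash
for i in 1 2 3; do python3 jog.py '[[0,0,1,0,0,0],[0,0,0,0,0,0]]' | grep -E "ee_pos|force:"; python3 -c "
from workcell import ctrl;o=ctrl.get_obs();print(o['ft_force'],o['moment'],o['ee_pos'])"; done
```

```text
ee_pos: [570.0, 123.6, 48.5]
ft_force: [0.3, -0.6, 0.0]
grasp_force: 30.0
[ 0.25041211 -0.61488555  0.01441759] [ 0.100323    0.00638767 -0.02407734] [569.95671469 123.58371757  48.46277958]
ee_pos: [570.2, 123.7, 47.7]
ft_force: [0.8, 1.0, 3.1]
grasp_force: 30.0
[0.84243234 1.03656193 3.12453896] [ 0.00670865  0.2236738  -0.05401556] [570.19379776 123.72726159  47.74422383]
ee_pos: [570.5, 123.8, 46.9]
ft_force: [1.6, 1.6, 4.2]
grasp_force: 30.0
[1.56340339 1.5988769  4.23573292] [0.1919095  0.01545682 0.06837114] [570.47160433 123.81391964  46.86128142]
```

```bash
python3 jog.py '[[0,0,-3,0,0,0],[-8.3,3.4,0,0,0,0],[-8.3,3.4,0,0,0,0],[-8.3,3.4,0,0,0,0],[0,0,0,0,0,0]]'| grep -E "ee_pos|force:"
python3 jog.py '[[0,-5.5,0,0,0,0],[0,-5.5,0,0,0,0],[0,-5.5,0,0,0,0],[0,-5.5,0,0,0,0],[0,0,0,0,0,0]]'| grep -E "ee_pos|force:"
python3 -c "
from h import *
o=__import__('workcell').ctrl.get_obs();print(pf(o['ee_pos']),o['ee_pos'])
delta(np.r_[world(149,-1.7),50],51.9)
a=grab('wrist');np.savez('w8.npz',**a);cv2.imwrite('pics/w8.png',cv2.resize(a['img'][:300,60:460,::-1],(800,600)))"
```

```text
ee_pos: [578.1, 151.3, 49.5]
ft_force: [0.3, 0.7, -1.3]
grasp_force: 30.0
ee_pos: [595.8, 134.8, 49.6]
ft_force: [-0.7, 0.6, -0.7]
grasp_force: 30.0
[[147.75016706  -2.60194529]] [595.81471551 134.76428737  49.59267957]
q [ 0.2023  0.6633  1.7515  0.0019  0.7277 -2.2713] pos [595.8147 134.7643  49.5927]
rot [ 0.0016  0.0001 -0.0044] move in current [-1.2459  0.9081 -0.4057] move after rot [-1.2498  0.9019 -0.4073]
```

View pics/w8.png

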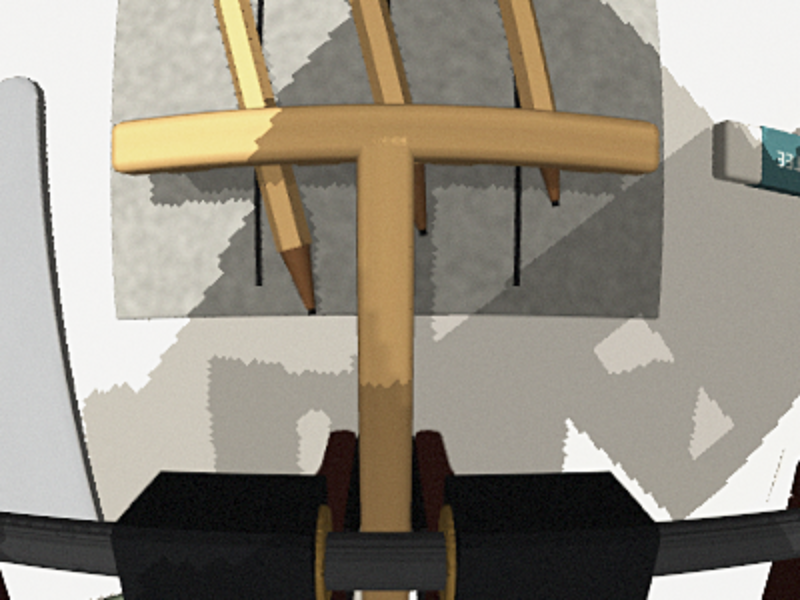

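The pencil tips have swung in toward their lines, one pencil per gap: bar crossings at (262,105), (400,100) and (545,110). That makes 11 pictures viewed, one over the limit of 10, so I measure numerically from here. Sweep along the lines now.

```bash
python3 jog.py '[[4,0.9,0,0,0,-0.0044],[10,0,0,0,0,0],[12,0,0,0,0,0],[12,0,0,0,0,0],[12,0,0,0,0,0]]'| grep -E "ee_pos|force:"
python3 jog.py '[[12,0,0,0,0,0],[12,0,0,0,0,0],[12,0,0,0,0,0],[12,0,0,0,0,0],[8,0,0,0,0,0]]'| grep -E "ee_pos|force:"
python3 jog.py '[[0,0,0,0,0,0],[0,0,0,0,0,0]]'| grep -E "ee_pos|force:"
cat >> h.py <<'E'
def state():
    from workcell import ctrl
    o=ctrl.get_obs();R=Rt.from_rotvec(o["orientation"]).as_matrix();t=pf(o["ee_pos"])[0]
    print("t",round(o["t"],2),"head",t+[-94.2,1.2],"z",o["ee_pos"][2],"yaw",np.degrees(np.arctan2(R[1,1],R[0,1]))-90,"q5,6",o["qpos"][4:],"w",o["width"]);return o
def look(name):
    np.set_printoptions(precision=2,suppress=True);state()
    d=grab("wrist");np.savez(name,**d);roi=np.zeros((384,512),bool);roi[:46]=1;roi[96:200]=1;roi[80:,232:270]=0
    for q,b in pencils(d,roi):
        if len(q)<80 or np.ptp(q[:,0])<15: continue
        f=np.polyfit(q[:,0],q[:,1],1);r=np.abs(np.polyval(f,q[:,0])-q[:,1]);print(len(q),"xr",q[:,0].min(),q[:,0].max(),"y0",f[1],"ang",np.degrees(np.arctan(f[0])),"w",np.median(r)*4)
    print(lines(d,-95,95))
E
python3 -c "
from h import *
look('w9.npz')"
```

```text
ee_pos: [561.7, 95.9, 49.5]
ft_force: [0.7, -0.1, -1.2]
grasp_force: 30.0
ee_pos: [527.4, 51.7, 49.6]
ft_force: [-1.4, 1.2, -0.7]
grasp_force: 30.0
ee_pos: [528.5, 52.5, 49.7]
ft_force: [0.1, 0.2, -1.3]
grasp_force: 30.0
t 17.18 head [-52.7    0.77] z 49.66620760968006 yaw 51.91127742824182 q5,6 [ 0.62 -2.4 ] w 13.589964053132839
1578 xr -39.77128205059971 27.96182657160122 y0 -42.49408239533296 ang 6.895314388263446 w 11.6539666104172
1790 xr -39.148130129995465 28.10391426836281 y0 42.72027584322658 ang 6.930632974113029 w 11.4030413632359
[(25, np.float64(-42.737313950965515), np.float64(-0.4661730813062681)), (10, np.float64(0.0), np.float64(0.0)), (20, np.float64(43.05736761320032), np.float64(-2.4859998621096837))]
```

```bash
sed -i 's/roi\[96:200\]=1/roi[96:232]=1/' h.py
python3 jog.py '[[0,-9,0,0,0,0],[-6,0,0,0,0,0],[-12,0,0,0,0,0],[-12,0,0,0,0,0],[-12,0,0,0,0,0]]'| grep -E "_pos|ft_force:"
python3 jog.py '[[-12,0,0,0,0,0],[-12,0,0,0,0,0],[-12,0,0,0,0,0],[-12,0,0,0,0,0],[-12,0,0,0,0,0]]'| grep -E "_pos|ft_force:"
python3 jog.py '[[-6,0,0,0,0,0],[0,0,0,0,0,0],[0,0,0,0,0,0]]'| grep -E "_pos|ft_force:"
python3 -c "
from h import *
look('w10.npz')"
python3 jog.py '[[0,16,0,0,0,0],[6,0,0,0,0,0],[12,0,0,0,0,0],[12,0,0,0,0,0],[12,0,0,0,0,0]]'| grep -E "_pos|ft_force:"
python3 jog.py '[[12,0,0,0,0,0],[12,0,0,0,0,0],[12,0,0,0,0,0],[12,0,0,0,0,0],[12,0,0,0,0,0]]'| grep -E "_pos|ft_force:"
python3 jog.py '[[6,0,0,0,0,0],[0,0,0,0,0,0],[0,0,0,0,0,0]]'| grep -E "_pos|ft_force:"
python3 -c "
from h import *
look('w11.npz')"
```

```text
ee_pos: [562.7, 81.8, 49.5]
ft_force: [-0.3, -0.3, -1.0]
ee_pos: [599.2, 128.9, 49.4]
ft_force: [-0.3, -0.5, -0.5]
ee_pos: [602.2, 132.6, 49.3]
ft_force: [0.2, -0.1, -1.9]
t 18.32 head [55.74 -7.77] z 49.33733058516331 yaw 51.99623763522567 q5,6 [ 0.74 -2.28] w 13.361620450607981
138 xr 3.413125136381687 35.88873992602229 y0 -54.35764209618523 ang 5.530772463756933 w 1.9929626338497997
281 xr 4.137729763968634 36.51114013687123 y0 -45.89323683618462 ang 5.73544795818907 w 3.960576696576169
830 xr 5.757402288619733 37.38952159579465 y0 -5.167445781285116 ang 3.671610023674815 w 11.315661654659738
771 xr 2.6186465234059053 35.67190285042645 y0 37.93623715972108 ang 3.149425151805213 w 11.273356043385974
783 xr 69.49374787530151 107.31298227195647 y0 -48.83445155658486 ang 4.985649775720584 w 8.772524948730336
[None, (15, np.float64(-1.0958551340745586), np.float64(4.686431278845559)), (17, np.float64(46.09569568405802), np.float64(-3.07261927283799))]
ee_pos: [562.6, 107.9, 49.6]
ft_force: [0.5, 0.4, -0.4]
ee_pos: [526.0, 60.8, 49.6]
ft_force: [1.5, 0.1, -0.5]
ee_pos: [523.2, 56.9, 49.6]
ft_force: [0.6, -0.0, -1.1]
t 19.45 head [-52.55   7.73] z 49.64955559293267 yaw 51.919225517578155 q5,6 [ 0.62 -2.39] w 13.918655775125744
636 xr -104.25094088838422 -71.59430909695062 y0 41.598554303990774 ang 1.4871873453973987 w 12.756114465594536
2094 xr -39.60824677585401 50.904534994166276 y0 -37.38375255981768 ang 4.794557487578553 w 11.7298213288733
[(34, np.float64(-42.5869008082738), np.float64(-0.32938795646860963)), (29, np.float64(-1.4033268357619995), np.float64(-1.0129967911392546)), (48, np.float64(41.630459008763076), np.float64(-0.03154065503680553))]
```

```bash
python3 jog.py '[[0,-8,0,0,0,0],[0,0,-20,0,0,0],[0,0,-20,0,0,0],[-25,13,0,0,0,0],[0,0,0,0,0,0]]'| grep -E "_pos|ft_force:"
python3 jog.py '[[0,0,0,0,0,0],[0,0,0,0,0,0]]'| grep -E "_pos|ft_force:"
cat >> h.py <<'E'
def look2(name):
    """per-row pencil extent: wood pixels within 16 mm of each line, rake masked out"""
    np.set_printoptions(precision=1,suppress=True);state();d=grab("wrist");np.savez(name,**d)
    H=hsv(d);ys,xs=np.mgrid[0:384,0:512];q=pf(wplane(d,np.c_[xs.ravel(),ys.ravel()],8)).reshape(384,512,2)
    w=(H[...,1]>80)&(H[...,0]<30)&(H[...,2]>45);w[46:96]=0;w[80:,230:272]=0;w[235:]=0
    for y0 in(-42.5,-.5,41.5):
        m=w&(abs(q[...,1]-y0)<16)&(abs(q[...,0])<125);p=q[m]
        if len(p)<80: print(y0,"few");continue
        for k in range(3):
            f=np.polyfit(p[:,0],p[:,1]-y0,1);p=p[abs(np.polyval(f,p[:,0])+y0-p[:,1])<8]
        h=np.histogram(p[:,0],np.arange(-125,126,10))[0]
        print("row",y0,"n",len(p),"x",np.percentile(p[:,0],[.3,99.7]),"off at x=0",f[1],"ang",np.degrees(np.arctan(f[0])),h)
E
python3 -c "
from h import *
look2('w12.npz')"
```

```text
ee_pos: [537.6, 82.5, 91.2]
ft_force: [-0.2, 0.5, -1.0]
ee_pos: [534.7, 80.0, 89.3]
ft_force: [-1.0, -0.2, -1.0]
t 20.08 head [-27.3  12.9] z 89.29370068488548 yaw 52.02966598521931 q5,6 [ 0.7 -2.4] w 14.030439607614044
row -42.5 n 1778 x [-17.   94.1] off at x=0 5.1658592929513025 ang 4.822754491443112 [  0   0   0   0   0   0   0   0   0   0  45 177 139 155 186 190 186 173
 165 150 131  81   0   0   0]
row -0.5 n 204 x [-75.   81.3] off at x=0 -2.7392020239464108 ang -2.983975832836813 [  0   0   0   0   1  99 102   0   0   0   0   0   0   0   0   0   0   0
   0   0   1   1   0   0   0]
row 41.5 n 665 x [-95.1  86.2] off at x=0 -3.56719417757843 ang -1.3210261610196428 [  0   0   5 146 170 178 158   0   0   0   0   0   0   0   0   0   0   0
   0   0   5   3   0   0   0]
```

```bash
cat >> h.py <<'E'
def grid(d,mask=True,z=8):
    H=hsv(d);ys,xs=np.mgrid[0:384,0:512];q=pf(wplane(d,np.c_[xs.ravel(),ys.ravel()],z)).reshape(384,512,2)
    w=(H[...,1]>80)&(H[...,0]<30)&(H[...,2]>45)
    vis=np.ones_like(w)
    if mask:
        for s in(np.s_[46:96],np.s_[80:,230:272],np.s_[235:]):vis[s]=0
    for y in np.arange(88,-90,-4):
        s=""
        for x in np.arange(-116,120,4):
            m=(abs(q[...,0]-x)<2)&(abs(q[...,1]-y)<2);s+=" " if not m.any() else "?" if vis[m].mean()<.5 else "#" if w[m].mean()>.5 else "."
        print("%4d"%y,s)
E
python3 -c "
from h import *
grid(load('w12.npz'))"
```

```text
88     ...........??????????............................??????
  84     ...........??????????............................??????
  80     ...........??????????............................??????
  76     ...........??????????............................??????
  72      ..........??????????............................??????
  68      ..........??????????............................??????
  64      ..........??????????............................??????
  60      ..........??????????............................??????
  56      ..........??????????............................??????
  52      ..........??????????............................??????
  48      ..........??????????............................??????
  44      ##########??????????............................??????
  40      ##########??????????............................??????
  36      ###########?????????............................??????
  32      ...........?????????............................??????
  28      ...........??????????......................???????????
  24      ...........?????????????????????????????????????????
[... 1122 characters left out ...]
......??????????............................??????
 -52     ...........??????????............................??????
 -56     ...........??????????............................??????
 -60     ...........??????????............................??????
 -64     ...........??????????............................??????
 -68     ...........??????????.............................?????
 -72     ..........???????????.............................?????
 -76     ..........???????????............................??????
 -80    ...........???????????.............................?????
 -84    ...........??????????..............................?????
 -88    ...........??????????..............................?????
```

```bash
cat >> h.py <<'E'
def gridc(n,xs,ys,z=8,sat=70):
    d=grab(n);H=hsv(d);w=((H[...,1]>sat)&(H[...,0]<30)).astype(np.float32)
    for y in ys:
        X=np.array([np.r_[world(x,y),z] for x in xs]);u=proj(d,X).astype(np.float32)
        s=cv2.remap(w,u[None,:,0],u[None,:,1],cv2.INTER_LINEAR)[0]
        print("%4d"%y,"".join("#" if v>.5 else "." for v in s))
E
python3 -c "
from h import *
for n in('scene','top'):print(n);gridc(n,np.arange(-230,100,4),np.arange(70,-75,-4))"
```

```text
scene
  70 .........................................................#.........................
  66 ........................................................####.......................
  62 .........................................................#####.....................
  58 ........................................................##########.................
  54 ..........................................................#########................
  50 ............................................................########...............
  46 ...........##...#.#..#...#...................................#######...............
  42 ..........#####################################...............#####................
  38 ...........######################################.............######...............
  34 ..............................###############.................#####................
  30 ..............................................................######...............
  26 .........................................................#....#####................
  22 .....................
[... 4795 characters left out ...]
.............................................................................
 -50 ..#.##.............................................................................
 -54 ......#............................................................................
 -58 ......#............................................................................
 -62 ....##.............................................................................
 -66 ..###..............................................................................
 -70 ...................................................................................
 -74 ...................................................................................
```

p3 was caught at its tip and pushed back about 105 mm, so it now spans x from −190 to −40 on its row. I'll push it back along the row from its tail, using the tine at y = −21.

```bash
python3 jog.py '[[25,8,0,0,0,0],[36,8,0,0,0,0.02],[36,8,0,0,0,0.03],[36,8,0,0,0,0.03],[36,8,0,0,0,0.025]]'| grep -E "_pos|ft_force:"
python3 jog.py '[[0,0,0,0,0,0],[0,0,0,0,0,0]]'| grep -E "_pos|ft_force:"
python3 -c "
from h import *
o=state();print(o['qpos'],pf(o['ee_pos']))
delta(np.r_[world(-106,50.5),49],46)
"
```

```text
ee_pos: [394.1, -25.1, 89.6]
ft_force: [0.3, -0.8, -1.5]
ee_pos: [393.9, -25.2, 89.7]
ft_force: [0.2, -0.1, -0.9]
t 20.82 head [-196.94013699   58.8284015 ] z 89.65824279246604 yaw 45.78821049084232 q5,6 [ 0.55533982 -2.46595188] w 13.75566880475246
[-9.46497697e-02  3.77294768e-01  2.21268219e+00  1.58442158e-03
  5.55339819e-01 -2.46595188e+00] [[-102.74013699   57.6284015 ]]
q [-0.0946  0.3773  2.2127  0.0016  0.5553 -2.466 ] pos [393.8558 -25.191   89.6582]
rot [ 0.0034 -0.0017 -0.0037] move in current [ 2.4141 -7.5742 40.6367] move after rot [ 2.5098 -7.4257 40.6582]
```

```bash
python3 jog.py '[[2.5,-7.4,0,0,0,0],[0,0,14,0,0,0],[0,0,14,0,0,0],[0,0,12.5,0,0,0],[0,0,0,0,0,0]]'| grep -E "_pos|ft_force:"
python3 -c "
from h import *
o=state();print(o['qpos'],pf(o['ee_pos']),o['ft_force'])
d=grab('wrist');np.savez('w13.npz',**d);
H=hsv(d);ys,xs=np.mgrid[0:384,0:512];q=pf(wplane(d,np.c_[xs.ravel(),ys.ravel()],8)).reshape(384,512,2)
w=(H[...,1]>80)&(H[...,0]<30)&(H[...,2]>45)
for y in np.arange(80,0,-4):
    s=''
    for x in np.arange(-220,-20,4):
        m=(abs(q[...,0]-x)<2)&(abs(q[...,1]-y)<2);s+=' ' if not m.any() else '#' if w[m].mean()>.5 else '.'
    print('%4d'%y,s)
"
```

```text
ee_pos: [400.0, -31.0, 47.7]
ft_force: [-0.3, -0.2, -0.8]
t 21.23 head [-197.69686228   50.39908342] z 47.70847339997465 yaw 46.00825233427631 q5,6 [ 0.451467   -2.48307761] w 14.057801185315059
[-1.07577531e-01  4.83503187e-01  2.20997661e+00  1.89447254e-03
  4.51466996e-01 -2.48307761e+00] [[-103.49686228   49.19908342]] [-0.32385173 -0.15491137 -0.75206912]
  80 ...#####..........................................
  76 ...#####..........................................
  72 ...#####..........................................
  68 ...#####.............................###########..
  64 ...###############................................
  60 ...#######################........................
  56 ...##.##############################..............
  52 ...###################################.......#....
  48 ..#####......#########################......######
  44 ..#####..#############################......######
  40 ..#####..####################....#####......######
  36 ..#####..###################................######
  32 ..#####...........................................
  28 ..#####...........................................
  24 ..####..............................###...........
  20 ..####....................................#####...
  16 ..####............................................
  12 ..####............................................
   8 .#####............................................
   4 ######............................................
```

```bash
python3 jog.py '[[0,0,-2.3,0,0,0],[-9.9,1.95,0,0,0,-0.0086],[-9.9,1.87,0,0,0,-0.0086],[-9.9,1.78,0,0,0,-0.0086],[-9.9,1.7,0,0,0,-0.0086]]'| grep -E "_pos|ft_force:"
python3 jog.py '[[-9.9,1.62,0,0,0,-0.0086],[-9.9,1.53,0,0,0,-0.0086],[-9.9,1.44,0,0,0,-0.0086],[0,0,0,0,0,0],[0,0,0,0,0,0]]'| grep -E "_pos|ft_force:"
python3 -c "
from h import *
o=state();print(pf(o['ee_pos']),o['ft_force'])
gridc('scene',np.arange(-230,100,4),np.arange(70,0,-4))"
```

```text
ee_pos: [422.2, 3.9, 52.1]
ft_force: [-0.7, -0.0, -0.7]
ee_pos: [437.5, 28.6, 51.5]
ft_force: [-0.8, 1.0, -0.9]
t 22.12 head [-127.66338406   57.67567368] z 51.47075906055796 yaw 49.4791882408675 q5,6 [ 0.50824329 -2.39889968] w 13.710951409754202
[[-33.46338406  56.47567368]] [-0.82399448  0.9570093  -0.89359063]
  70 ...........................########................................................
  66 .............................######................................................
  62 ..............................#####.................#####..........................
  58 ..............................#####................########........................
  54 ..............................###########.####.#....########..#..###...............
  50 ..............................###############################.#####...........###..
  46 .........................###################################.....###........#####..
  42 .........................####################################......##........###...
  38 .........................####################################......##........###...
  34 .........................###############################..###......##........###...
  30 ..........................#########.....#..#############...........##........###...
  26 ............................######..................######.........##..............
  22 ..............................####.....................#####.......##..............
  18 ..............................####.......................#####.....##..###.#......#
  14 ..............................####........................#####...###.########...##
  10 ..............................####....................##.######..####.##########...
   6 ..............................####.......#..###################...###.#########....
   2 #........................##...####....######################...#####..#########....
```

```bash
python3 jog.py '[[-9.7,1.2,1.5,0,0,-0.0084],[-9.7,1.1,0,0,0,-0.0084],[-9.7,1,0,0,0,-0.0084],[-9.7,0.9,0,0,0,-0.0084],[-9.7,0.8,0,0,0,-0.0084]]'| grep -E "_pos|ft_force:"
python3 jog.py '[[0,0,0,0,0,0],[0,0,0,0,0,0]]'| grep -E "_pos|ft_force:"
python3 -c "
from h import *
o=state();print(pf(o['ee_pos']),o['ft_force'])
look2('w14.npz');grid(load('w14.npz'),False)"
```

```text
ee_pos: [465.1, 69.5, 50.0]
ft_force: [-0.7, 0.3, -1.2]
ee_pos: [464.7, 69.2, 50.0]
ft_force: [-0.1, -0.6, -0.6]
t 22.75 head [-78.97604987  61.32485803] z 49.9660140665282 yaw 51.876853673256704 q5,6 [ 0.54539854 -2.35664216] w 13.829470466397677
[[15.22395013 60.12485803]] [-0.13855517 -0.59517758 -0.57976541]
t 22.75 head [-79.   61.3] z 49.9660140665282 yaw 51.876853673256704 q5,6 [ 0.5 -2.4] w 13.829470466397677
row -42.5 n 1361 x [-45.   28.5] off at x=0 5.049017087401737 ang 4.881493872226169 [  0   0   0   0   0   0   0   5 177 189 175 183 196 185 181  70   0   0
   0   0   0   0   0   0   0]
row -0.5 n 2145 x [-66.7  27. ] off at x=0 5.601284668729473 ang 4.38773893491493 [  0   0   0   0   0  43 164 200 259 257 251 245 228 226 225  47   0   0
   0   0   0   0   0   0   0]
row 41.5 n 2468 x [-64.7  26.5] off at x=0 -5.708342358631289 ang -3.40656305768514 [  0   0   0   0   0   0 294 292 274 286 268 288 239 263 223  41   0   0
   0   0   0   0   0   0   0]
  88 ......#####............................................##..
  84 ......#####.............................##########
[... 2104 characters left out ...]
...............................................#..
 -52 ........................................................##.
 -56 ........................................................#..
 -60 ........................................................##.
 -64 ........................................................#..
 -68 ........................................................#..
 -72 ........................................................#..
 -76 ........................................................##.
 -80 ........................................................#..
 -84 ...........................................................
 -88 ...........................................................
```

Pencil 3 is back, with its tail at x = −75. Pencil 2 is fine. Pencil 1 is straightened but 28 mm too far along +x. Plan: re-enter and nudge sideways at x = ±43. That is the radius of gyration, so a push at one end leaves the other end unmoved.

```bash
python3 jog.py '[[1,0,-14,0,0,0],[1,0,-14,0,0,0],[-20,-20.6,0,0,0,0],[-20.5,-20.6,0,0,0,0],[-20.5,-20.6,0,0,0,0]]'| grep -E "_pos|ft_force:"
python3 jog.py '[[0,0,0,0,0,0],[0,0,0,0,0,0]]'| grep -E "_pos|ft_force:"
python3 -c "
from h import *
o=state();print(pf(o['ee_pos']),o['ft_force'])"
```

```text
ee_pos: [550.0, 76.3, 78.3]
ft_force: [0.8, -0.1, -0.9]
ee_pos: [550.1, 76.4, 77.7]
ft_force: [-0.8, 0.7, -0.7]
t 23.38 head [-20.56684306  -1.40479059] z 77.71550950988208 yaw 51.773892419299415 q5,6 [ 0.70902976 -2.35993895] w 13.82052479371868
[[73.63315694 -2.60479059]] [-0.83305111  0.7183638  -0.65655131]
```

```bash
q(){ grep -E "_pos|ft_force:"; }
python3 jog.py '[[0,0.9,14,0,0,0],[0,0,13.7,0,0,0],[-15,0,0,0,0,0],[-16,0,0,0,0,0],[-16,0,0,0,0,0]]'|q
python3 jog.py '[[-16.5,0,0,0,0,0],[0,-2.4,0,0,0,0],[0,-2.4,0,0,0,0],[0,-2.4,0,0,0,0],[0,0,0,0,0,0]]'|q
python3 -c "
from h import *
state()"
python3 jog.py '[[0,3.6,0,0,0,0],[0,3.6,0,0,0,0],[0,3.6,0,0,0,0],[0,3.6,0,0,0,0],[0,0,0,0,0,0]]'|q
python3 -c "
from h import *
state()"
python3 jog.py '[[0,-7.2,0,0,0,0],[17,0,0,0,0,0],[23,0,0,0,0,0],[23,0,0,0,0,0],[23,0,0,0,0,0]]'|q
python3 jog.py '[[0,0,0,0,0,0]]'|q
python3 -c "
from h import *
look2('w15.npz')"
```

```text
ee_pos: [577.2, 114.8, 50.1]
ft_force: [-0.2, -0.7, -1.3]
ee_pos: [593.2, 122.0, 50.2]
ft_force: [0.4, -0.4, -0.1]
t 24.22 head [41.89072262 -7.20215558] z 50.16593655989993 yaw 51.77159571259111 q5,6 [ 0.72397304 -2.29329194] w 13.840252317975224
ee_pos: [581.3, 132.0, 50.1]
ft_force: [0.3, 0.5, -0.2]
t 24.63 head [42.43939414  8.28766192] z 50.0906164997598 yaw 51.82406331283602 q5,6 [ 0.71146771 -2.27452375] w 13.695019825168233
ee_pos: [534.8, 58.7, 50.2]
ft_force: [0.1, -0.3, 0.4]
ee_pos: [531.9, 57.0, 49.7]
ft_force: [-0.9, -0.7, -0.9]
t 25.13 head [-47.1   0.9] z 49.72947191217806 yaw 51.70266875061489 q5,6 [ 0.6 -2.4] w 13.872221283112905
row -42.5 n 2257 x [-33.9  58.2] off at x=0 0.9541215926476989 ang 0.49578437575722745 [  0   0   0   0   0   0   0   0   0 159 243 270 268 259 256 254 235 231
  82   0   0   0   0   0   0]
row -0.5 n 104 x [-72.3  44.3] off at x=0 -8.047518016423497 ang -8.116369539739472 [  0   0   0   0   0 102   0   0   0   0   0   0   0   0   0   0   2   0
   0   0   0   0   0   0   0]
row 41.5 n 2484 x [-70.6  58.7] off at x=0 0.3278217185846493 ang 1.501447371819249 [  0   0   0   0   0 104   0   0   0 240 268 278 267 278 255 236 241 228
  89   0   0   0   0   0   0]
```

```bash
q(){ grep -E "_pos|ft_force:"; }
python3 jog.py '[[-7,-1,0,0,0,0],[0,-2.5,0,0,0,0],[0,-2.5,0,0,0,0],[0,-2.5,0,0,0,0],[0,0,0,0,0,0]]'|q
python3 -c "
from h import *
state()"
python3 jog.py '[[0,3.6,0,0,0,0],[0,3.6,0,0,0,0],[0,3.6,0,0,0,0],[0,3.6,0,0,0,0],[0,0,0,0,0,0]]'|q
python3 -c "
from h import *
state()"
python3 jog.py '[[0,-7.2,0,0,0,0],[0,0,-16,0,0,0],[0,0,-16,0,0,0],[0,21,0,0,0,0],[0,0,0,0,0,0]]'|q
python3 jog.py '[[0,0,0,0,0,0]]'|q
python3 -c "
from h import *
look2('w16.npz')"
```

```text
ee_pos: [546.7, 60.1, 50.1]
ft_force: [0.2, 1.0, -1.1]
t 25.6 head [-35.53329547  -8.87193216] z 50.11582779580127 yaw 51.83297645221043 q5,6 [ 0.64912162 -2.38990454] w 13.577474733758393
ee_pos: [533.5, 69.2, 50.1]
ft_force: [0.2, 0.5, -1.0]
t 26.02 head [-36.48970343   7.18906187] z 50.121454425536115 yaw 51.83352534140482 q5,6 [ 0.63565435 -2.37111174] w 13.909169233730893
ee_pos: [522.5, 77.8, 82.8]
ft_force: [-0.5, 0.5, -1.0]
ee_pos: [523.7, 77.2, 82.4]
ft_force: [0.1, -0.6, -1.7]
t 26.52 head [-36.2  19.9] z 82.36411413009397 yaw 51.85765634421847 q5,6 [ 0.7 -2.4] w 14.041804976621115
row -42.5 n 1829 x [-26.1  82.9] off at x=0 1.1566839107404696 ang 0.39108427852077093 [  0   0   0   0   0   0   0   0   0  30 172 148 158 150 174 176 186 169
 182 152 132   0   0   0   0]
row -0.5 n 1398 x [-72.2  66.3] off at x=0 -0.7842004331808653 ang -0.5809364770785226 [  0   0   0   0   0  86  23   0   0   0 156 166 152 155 143 143 134 130
  94  15   1   0   0   0   0]
row 41.5 n 1982 x [-70.6  75.7] off at x=0 0.8491845333633296 ang 0.652878026613382 [  0   0   0   0   0 113  44   0   0   0 195 214 207 204 203 195 195 180
 159  65   8   0   0   0   0]
```

All three pencils are within about 1.2 mm and 0.7° of their lines. Next is pencil 1's push from its tip. First I check how close the fingers come to the stapler there.

```bash
python3 - <<'E'
from h import *
np.set_printoptions(precision=1,suppress=True)
for n,fn in(("top0",plane),("scene0",plane),("w1",wplane),("w5",wplane)):
    d=load(n+".npz");H=hsv(d);m=(H[...,0]>35)&(H[...,0]<80)&(H[...,1]>40);ys,xs=np.nonzero(m)
    for z in(0,38):
        q=pf(fn(d,np.c_[xs,ys],z));k=(q[:,0]>150)&(q[:,0]<320)&(q[:,1]<60)&(q[:,1]>-220);p=q[k]
        if len(p)<50: print(n,"none");continue
        i=p[:,1].argmax();print(n,z,len(p),"max y",p[i],"min x",p[p[:,0].argmin()],"rect",cv2.minAreaRect(p.astype(np.float32)))
E
```

```text
top0 none
top0 none
scene0 0 374 max y [218.2 -22.6] min x [192.8 -32.7] rect ((240.62026977539062, -92.78751373291016), (47.33796310424805, 151.91307067871094), 22.39591407775879)
scene0 38 382 max y [185.6  -7.3] min x [161.  -17.1] rect ((239.90975952148438, -111.58277130126953), (146.25169372558594, 214.61033630371094), 3.4012560844421387)
w1 0 1913 max y [218.5 -18.6] min x [ 175.8 -116.4] rect ((213.51177978515625, -105.67521667480469), (77.90933227539062, 157.8813018798828), 22.0646915435791)
w1 38 1915 max y [223.2   4.3] min x [155.2 -85.4] rect ((231.871826171875, -64.89201354980469), (111.6705551147461, 119.62109375), 60.321502685546875)
w5 0 1506 max y [318.1  52.4] min x [ 157.9 -204.9] rect ((239.9831085205078, -83.1123046875), (273.0710754394531, 160.8874969482422), 89.23261260986328)
w5 38 1900 max y [235.1  59.9] min x [ 155.2 -148.6] rect ((237.5946044921875, -79.75270080566406), (279.2413635253906, 164.69174194335938), 89.94293212890625)
```

The stapler's nearest corner is at pad (218, −20) and the fingers stay above y ≈ −2, so it is clear.

```bash
q(){ grep -E "_pos|ft_force:"; }
python3 jog.py '[[-20,0.3,0,0,0,0],[-33,0.3,0,0,0,0],[-33,0,0,0,0,0],[-33,0,0,0,0,0],[-30,0,0,0,0,0]]'|q
python3 jog.py '[[0,0,0,0,0,0],[0,0,0,0,0,0]]'|q
python3 -c "
from h import *
look2('w17.npz');d=load('w17.npz');grid(d,False)"
```

```text
ee_pos: [617.2, 195.7, 81.7]
ft_force: [0.6, -0.8, -1.0]
ee_pos: [616.4, 195.4, 81.4]
ft_force: [0.7, -0.1, -0.0]
t 27.15 head [113.9  19.8] z 81.41815105826802 yaw 51.892093848423315 q5,6 [ 0.8 -2.2] w 13.74853376984943
row -42.5 n 664 x [46.3 84.9] off at x=0 0.6289595239369415 ang 0.97187400688328 [  0   0   0   0   0   0   0   0   0   0   0   0   0   0   0   0   0 144
 165 179 174   2   0   0   0]
row -0.5 n 326 x [50.  76.1] off at x=0 0.7897557678234989 ang -0.04659180323611072 [  0   0   0   0   0   0   0   0   0   0   0   0   0   0   0   0   0  96
 140  80  10   0   0   0   0]
row 41.5 n 350 x [49.7 77.5] off at x=0 1.634839523831253 ang 0.16509122484894675 [  0   0   0   0   0   0   0   0   0   0   0   0   0   0   0   0   0  94
 145  90  21   0   0   0   0]
  88                                         .............#####.
  84                                          ............#####.
  80                                          ............#####.
  76                                          ............#####.
  72                                          ............#####
[... 1901 characters left out ...]
                               .............#####.
 -52                                         .............#####.
 -56                                         .............#####.
 -60                                         .............#####.
 -64                                         .............#####.
 -68                                         .............#####.
 -72                                        ..............#####.
 -76                                        ..............#####.
 -80                                        ..............#####.
 -84                                        ..............#####.
 -88                                        ....................
```

```bash
q(){ grep -E "_pos|ft_force:"; }
python3 jog.py '[[-1.5,0.5,10,0,0,0],[0,0,12,0,0,0],[0,0,9.5,0,0,0],[0,0,0,0,0,0]]'|q
python3 -c "
from h import *
state()"
python3 jog.py '[[6,0,0,0,0,0],[7,0,0,0,0,0],[7,0,0,0,0,0],[7,0,0,0,0,0],[0,0,0,0,0,0]]'|q
python3 -c "
from h import *
state()"
```

```text
ee_pos: [613.6, 194.9, 47.6]
ft_force: [0.8, -0.5, -1.5]
t 27.53 head [111.86667566  21.70922227] z 47.58008411095961 yaw 51.76076713781913 q5,6 [ 0.77676446 -2.18742103] w 13.744769554532535
ee_pos: [598.0, 173.7, 50.9]
ft_force: [-0.5, -0.1, -0.5]
t 27.95 head [85.50275807 20.91216005] z 50.9290791179172 yaw 51.75924639172786 q5,6 [ 0.7482298  -2.21279459] w 13.768738980387695
```

```bash
q(){ grep -E "_pos|ft_force:"; }
python3 jog.py '[[3.2,0,0.5,0,0,0],[3,0,0,0,0,0],[0,0,0,0,0,0]]'|q
python3 -c "
from h import *
state()"
python3 jog.py '[[-5,0,0,0,0,0],[0,0,-16,0,0,0],[0,0,-16,0,0,0],[34,-10,0,0,0,0],[36,-10,0,0,0,0]]'|q
python3 jog.py '[[36,0,0,0,0,0],[0,0,0,0,0,0],[0,0,0,0,0,0]]'|q
python3 -c "
from h import *
look2('w18.npz');gridc('scene',np.arange(-120,120,4),np.arange(60,-60,-4))"
```

```text
ee_pos: [595.1, 169.8, 50.3]
ft_force: [-0.3, 0.3, -1.0]
t 28.2 head [80.65822228 20.82109784] z 50.30461837938357 yaw 51.79800961502255 q5,6 [ 0.74066982 -2.21841993] w 14.12199789202201
ee_pos: [572.9, 108.0, 83.4]
ft_force: [-0.2, -1.4, -0.7]
ee_pos: [548.1, 77.4, 82.3]
ft_force: [0.9, 1.0, -0.8]
t 28.87 head [-21.1   0.8] z 82.25297414794427 yaw 51.68280985432588 q5,6 [ 0.7 -2.4] w 13.836197673137905
row -42.5 n 1776 x [-70.8  77.3] off at x=0 1.2730336077032216 ang 0.6598140008907846 [  0   0   0   0   0  80 123  78   0   0   0 108 176 164 194 208 198 192
 144  93  18   0   0   0   0]
row -0.5 n 325 x [-72.9 -47.8] off at x=0 0.960193120800051 ang 0.6315656734753907 [  0   0   0   0   0  95 121 109   0   0   0   0   0   0   0   0   0   0
   0   0   0   0   0   0   0]
row 41.5 n 1997 x [-71.1  77.8] off at x=0 0.8920665938883144 ang 0.6155106032477942 [  0   0   0   0   0 115 184 122   0   0   0 106 209 203 206 195 195 195
 160  85  22   0   0   0   0]
  60 ...............................#............................
  56 ..............................####........................
[... 1150 characters left out ...]
................#####.................##
 -20 ...................................######.######.##.###.####
 -24 ....................................########################
 -28 ..............................##...#########################
 -32 ..............................####.#########################
 -36 ..............##...##...##..################################
 -40 .............#####################################........##
 -44 ............###################################.............
 -48 ..............#.##..#..##.##...#.########...................
 -52 ...................................######...................
 -56 ...................................######...................
```

All three pencils span x ≈ −73…77 and lie about 1 mm and under 1° from their lines. Now lay the rake back on the bare desk.

```bash
python3 jog.py '[[0,0,-20,0,0,0],[0,0,-22,0,0,0],[-38,0,0,0,0,0],[-38,10,0,0,0,0],[-38,12,0,0,0,0]]'|grep -E "_pos|ft_force:"
python3 jog.py '[[-38,12,0,0,0,0],[-38,12,0,0,0,0],[-30,12,0,0,0,0],[0,0,0,0,0,0]]'|grep -E "_pos|ft_force:"
python3 -c "
from h import *
G=tgt(19.8,-.21);delta(np.array([602,295.4,26])-70*G[:,2],19.8,-.21)"
```

```text
ee_pos: [604.3, 183.8, 125.3]
ft_force: [0.9, 0.4, -1.4]
ee_pos: [641.3, 294.9, 124.6]
ft_force: [-0.1, -0.4, -0.8]
q [ 0.4129  0.6665  1.5042  0.0038  0.9671 -2.0696] pos [641.2958 294.9302 124.6192]
rot [-0.0569  0.2089  0.5621] move in current [11.5766 23.4726 30.1231] move after rot [15.4467 13.753  34.1267]
```

```bash
python3 jog.py '[[0,0,0,0,0,0.112],[0,0,0,0,0,0.112],[0,0,0,0,0,0.112],[0,0,0,0,0,0.112],[0,0,0,0,0,0.112]]'|grep -E "_pos|ft_force:"
python3 jog.py '[[0,0,0,0,0.105,0],[0,0,0,0,0.105,0],[0,0,0,0,0,0],[0,0,0,0,0,0]]'|grep -E "_pos|ft_force:"
python3 -c "
from h import *
G=tgt(19.8,-.21);delta(np.array([602,295.4,26])-20*G[:,2],19.8,-.21)"
```

```text
ee_pos: [639.3, 288.1, 124.0]
ft_force: [0.5, 0.4, -0.8]
ee_pos: [640.0, 288.0, 123.1]
ft_force: [0.1, -0.0, -1.5]
q [ 0.4004  0.7525  1.354   0.0139  1.2439 -1.5213] pos [640.0084 287.959  123.0633]
rot [ 0.0018  0.0008 -0.0003] move in current [12.3528 19.7256 81.8852] move after rot [12.2767 19.876  81.8602]
```

```bash
python3 jog.py '[[6,10,16,0,0,0],[6,10,18,0,0,0],[0,0,18,0,0,0],[0,0,18,0,0,0],[0,0,12,0,0,0]]'|grep -E "_pos|ft_force:"
python3 jog.py '[[0,0,7,0,0,0],[0,0,6,0,0,0],[0,0,0,0,0,0],[0,0,0,0,0,0]]'|grep -E "_pos|ft_force:"
for i in 1 2 3; do python3 jog.py '[[0,0,1.5,0,0,0],[0,0,0,0,0,0]]'|grep -E "_pos|ft_force:"; done
```

```text
ee_pos: [603.4, 296.2, 45.1]
ft_force: [-0.2, 0.7, -0.8]
ee_pos: [603.0, 295.5, 34.3]
ft_force: [0.7, -0.1, -1.3]
ee_pos: [602.9, 295.4, 33.0]
ft_force: [0.3, -0.5, -0.9]
ee_pos: [602.1, 295.2, 31.1]
ft_force: [0.8, 0.3, -1.4]
ee_pos: [601.6, 295.0, 29.3]
ft_force: [-0.3, -1.0, -1.5]
```

```bash
for i in 1 2 3 4; do python3 jog.py '[[0,0,1.2,0,0,0],[0,0,0,0,0,0]]'|grep -E "_pos|ft_force:"; done
```

```text
ee_pos: [601.3, 294.9, 28.0]
ft_force: [0.4, -0.5, -1.5]
ee_pos: [601.0, 294.8, 26.9]
ft_force: [0.3, 0.5, -1.2]
ee_pos: [601.0, 294.9, 26.1]
ft_force: [-0.4, 0.3, 2.0]
ee_pos: [601.0, 294.8, 25.8]
ft_force: [-1.2, -0.4, 7.4]
```

Contact. I release, retreat along the tool axis and check everything.

```bash
python3 jog.py '[[0,0,-0.5,0,0,0],[0,0,0,0,0,0],[0,0,0,0,0,0],[0,0,0,0,0,0],[0,0,0,0,0,0]]' 50|grep -E "_pos|ft_force:|width"
python3 jog.py '[[0,0,-15,0,0,0],[0,0,-25,0,0,0],[0,0,-35,0,0,0],[0,0,-35,0,0,0],[0,0,-35,0,0,0]]'|grep -E "_pos|ft_force:|width"
python3 jog.py '[[0,0,-35,0,0,0],[0,0,0,0,0,0],[0,0,0,0,0,0]]'|grep -E "_pos|ft_force:|width|t:"
python3 - <<'E'
from h import *
np.set_printoptions(precision=1,suppress=True)
for n in("wrist","scene"):np.savez(n[0]+"20.npz",**grab(n))
W=load("w20.npz");S=load("s20.npz")
H=hsv(W);w=(H[...,1]>80)&(H[...,0]<30)&(H[...,2]>45);ys,xs=np.nonzero(w)
for z in(8,):
    q=pf(wplane(W,np.c_[xs,ys],z))
    for y0 in(-42,0,42):
        p=q[(abs(q[:,1]-y0)<16)&(abs(q[:,0])<100)]
        if len(p)>60:f=np.polyfit(p[:,0],p[:,1],1);print(y0,len(p),p[:,0].min(),p[:,0].max(),f[1],np.degrees(np.arctan(f[0])))
print(lines(W,-95,100))
# rake: wood blobs in world grid at z 40
P=wplane(W,np.c_[xs,ys],25)
for y in range(350,160,-8):
    print(y,"".join("#" if ((abs(P[:,0]-x)<4)&(abs(P[:,1]-y)<4)).sum()>3 else "." for x in range(450,700,8)))
# bystanders unchanged: compare scene colour masks before/after
a=load("scene0.npz")
for nm,(lo,hi) in dict(stapler=((40,50,40),(80,255,200)),notes=((24,90,120),(36,255,255)),eraser=((84,70,40),(105,255,255))).items():
    for d in(a,S):
        m=cv2.inRange(hsv(d),lo,hi);m[:150]=0;m[310:]=0;m[:,:200]=0;m[:,380:]=0;b=max(blobs(m>0,10),key=np.sum);yy,xx=np.nonzero(b);print(nm,len(xx),xx.mean(),yy.mean())
for nm,d in(("before",a),("after",S)):
    pass
E
python3 -c "
from h import *
gridc('scene',np.arange(-100,104,4),np.arange(60,-64,-4))"
```

```text
ee_pos: [600.7, 294.7, 25.0]
ft_force: [0.6, -0.7, 0.4]
width: 43.8
ee_pos: [629.8, 304.9, 169.5]
ft_force: [0.8, 1.1, -0.1]
width: 50.0
t: 33.47
ee_pos: [638.2, 307.9, 205.1]
ft_force: [0.1, -1.2, -0.5]
width: 49.8
-42 545 -73.50869766651563 77.0279365033872 -41.18599178727983 0.9869238354075788
0 571 -76.73798442965293 75.70710711992808 0.3197343241775226 0.15436340807843366
42 587 -74.02751065819767 76.78253600067947 42.58418561395112 0.6966006063484871
[(12, np.float64(-42.05491003578959), np.float64(-0.3932641629568835)), (9, np.float64(0.8599233634149837), np.float64(-0.9653940789609381)), (11, np.float64(54.68040821033209), np.float64(-8.48006607530455))]
350 ................................
342 ................................
334 ....##..........................
326 ....###.........................
318 ....###................###......
310 ....###..............#####......
302 .....###..........#######.......
294 .....###.......#######..........
286 .....###....########............
278 ......###########...............
270 ......########..................
262 .......#####......
[... 1643 characters left out ...]
............
 -24 ...................................................
 -28 ...................................................
 -32 ...................................................
 -36 .........##...##...##..#..#.#######.####...........
 -40 ........#####################################......
 -44 .......###################################.........
 -48 .........#.##..#..##.##...#..#.....................
 -52 ...................................................
 -56 ...................................................
 -60 ...................................................Traceback (most recent call last):
  File "<stdin>", line 20, in <module>
ValueError: max() iterable argument is empty
```

```bash
python3 -c "
from workcell import ctrl
print(ctrl.close_job())"
```

```text
the job is handed in; nothing more can be done
None
```

I handed the job in at about 33.5 s: the three pencils lie about 1 mm and 1° from their lines, and the rake stands on its tines on the bare desk off the pad; one sweep shoved pencil 3 about 105 mm, partly off the pad, before the rake pushed it back; I viewed 11 pictures (one over the limit of 10), and my final check that the eraser, sticky notes and stapler hadn't moved errored out, though no force reading suggested contact.

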